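# Set the marble slab in the serving board and stand the decanter on it

## Task

Slide the loose marble slab along the teak serving board until it drops into its recess, and see that it lies fully down, flat and square. Then lift the glass decanter with the steel cap and set it down gently, upright, in the middle of the seated slab, and let go. Leave the tumblers, the rum bottle and the dish with its muddler where they are.

Things in the scene. Friction and masses are not known exactly. Their poses are not given: they have to be found in the camera images.
- board: Flat dark teak serving board, 170 mm (its x) by 360 mm (its y), 18 mm thick, fixed to the sideboard, no rim. Origin: centre of its underside, on the sideboard top; x across, y along it towards the recess end, z up. Hand slots 90 x 20 mm at both ends, centred at y = -160 and +160 mm. From y = -137 to +3 mm the deck is plain, 18 mm up: the slab starts there.
- recess (a point): Centre of the recess floor, 10 mm above the sideboard top, at x 0, y +70 mm on the board; axes as the board's. The recess is rectangular, 109 mm (x) by 134 mm (y), 8 mm deep, with upright walls and square corners. Beside its long sides lie deck strips 30 mm wide, beyond its far end 13 mm of deck, then a hand slot.
- slab_center (a point): Centre of the loose marble slab, 105 mm (its x) by 130 mm (its y) by 14 mm, about 0.5 kg. It lies flat on the plain deck (centre 25 mm, top 32 mm up), askew, axes roughly along the board's, its +y edge over the recess. Too wide to grasp: fingertips push it by its edges. Seated, its centre is 17 mm up, its top 24 mm (6 mm above the deck), with 2 mm of play on each side.
- decanter_mid (a point): Point on the axis of the glass decanter, half-way up, 87 mm above its underside; z up. About 0.6 kg, 174 mm tall: round body 72 mm wide up to 84 mm, shoulder to 118 mm, round neck 29 mm wide up to 158 mm, then a steel collar and shut hinged cap 33 mm wide; their thumb tab (-x) and hinge (+x) reach 20 mm from the axis. It stands by the tumblers, any way round.
- decanter_neck (a point): Point on the decanter's straight neck, 140 mm above its underside, 53 mm above decanter_mid, where it is gripped from above; 34 mm of neck and cap stand above this point. Axes as the decanter's.
- slab: The same slab: origin at the centre of its underside, axes as point slab_center.
- decanter: The same decanter: origin at the centre of its underside, z up along its axis.
- tumbler_a: Heavy open glass tumbler, 82 mm across the rim, 92 mm tall; origin at the centre of its underside. Bystander.
- tumbler_b: A second tumbler just like it. Bystander.
- rum: Closed amber rum bottle, 78 mm across, 245 mm tall; origin at the centre of its underside. Bystander.
- dish: Speckled white ceramic dish, 116 mm across the rim, 34 mm tall; origin at the centre of its underside. Bystander.
- muddler: Small wooden muddler, 118 mm long and 25 mm across its head, lying in the dish with its handle over the rim. Bystander.
Mind the look-alikes: they are no part of the job. What is shaped like the decanter but blue or turquoise is not meant.

How it is judged:
By the outcome, as a careful person would: the job done as asked, in the order asked, and still so for the second after the job is handed in, with the robot touching nothing.
It also fails if it takes over 72 s, if anything falls off the work surface, if the arm or the gripper's body presses on something with over 40 N, if the wrist force passes 120 N, or if a joint passes its speed limit or range.

## Robot

A 7-joint arm with a two-finger parallel gripper is mounted at the origin on the work surface. World frame = base frame: x ahead of the robot, y to its left, z up, the work surface at z = 0. Lengths are in m, angles in rad, forces in N, time in s.
With the tool pointing down it reaches from about 0.35 to 0.9 m from the base axis. Payload 7.2 kg.
Tool frame: the origin (TCP) lies at the very end of the fingers, on their centre line; the grasp point (between the pads) lies 19 mm behind it; y points along the fingers, z is the direction in which the jaws open and shut, and the axes are right-handed (so a half turn about y gives the same grasp; the last joint's range is limited). The gripper opens to 88 mm and grips with 3 to 60 N. Pads are 20 mm wide; open, the fingers measure 115 mm over their backs; the gripper's body (75 mm by 178 mm) begins 61 mm behind the grasp point.
Start: joints at [1.111, 0.411, -0.013, 1.596, 0.006, 1.134, -0.082], TCP at [0.239, -0.578, 0.223] pointing down, gripper open.
Joint ranges: [-2.95, 2.95], [-0.29, 1.99], [-1.47, 1.44], [0.14, 2.54], [-1.03, 4.17], [0.13, 1.85], [-2.86, 2.86]. Speed limits (rad/s): [2.39, 2.39, 3.01, 3.01, 3.14, 3.14, 3.14].

## Interface

Orientations are given as [roll, pitch, yaw] about the fixed x, y, z axes, in that order (R = Rz(yaw) Ry(pitch) Rx(roll)).
In Python, from workcell import env gives the robot as it stands.
- The arm moves only by the shell command python3 -m handwheel 'ROWS' [OPENING] [FORCE]. ROWS is JSON, a list of rows, each an object of numbers: "x", "y", "z": the shift along the tool's x, y, z in mm; "roll": the turn about the tool's y in degrees. A call has 1 to 5 rows; each row is the pose to reach, as a shift and turn from the pose commanded when the call began, along the tool's axes at that moment; what a row does not reach only later rows make up. A row lasts 1/12 s, in which the tool goes at most 41.7 mm and 7.16 degrees, less where a joint would pass 70% of its speed; a pose out of reach is approached as far as the arm can. A call with a gripper value outside its range is refused whole. OPENING is the gripper command: -1 is fully open, 1 is shut, values between are in proportion, set as the call begins (- or left out, the last holds). The fingers move at their own pace and stop on an object; FORCE is the grip in N (left out, the last holds). Time passes only in rows, so rows that repeat a pose let the fingers close. It gives the time, the measured TCP pose, the force and the opening at its end, in the units of the state.
- env.read_state(): the state, without advancing time (a new reading comes with each control period).
- env.camera(name): name is "side" or "top"; returns a dict with "frame" (400x640x3 uint8, blue, green, red), "camera_matrix" (3x3 intrinsics, pixels), "extrinsics" (4x4, takes a point from camera to world coordinates). Camera axes: x right, y up, looking along -z (the intrinsics and any distortion apply to the point x, -y, -z); pixel columns grow to the right and rows downward; lengths in m; the calibration is good to about 2 mm. A picture is of the moment at which its call begins. There is no depth.
- env.job_done(): hands the job in, once; it reports no verdict.
Trained networks look in a picture, given as the dict that the camera call returned (one of the last four; its "shot" number tells which), for a name from the list of things; names that differ only in an ending like _2 or _b are one class to them, and where a whole thing is asked for, a point or a joint stands for the part that bears it (a point fixed in the world has none). Each returns a list of dicts, best first, with "p" (0 to 1); they miss things now and then, are a little off and sometimes report something else, mostly with a low value. They report only what shows in the picture. A call takes as long as a camera call. They do not tell look-alikes from the thing itself.
- env.spot_in(picture, target): "rect" ([left, top, width, height] as shares, 0 to 1, of the picture: columns of its width, rows of its height, round what is visible of it).
- env.masks_of(picture, target): "mask" (400x640 bool, what is visible of it) and "rect" ([left, top, width, height] as shares, 0 to 1, of the picture: columns of its width, rows of its height, round what is visible of it).
- env.pinpoint(picture, target): "centre" ([column, row] as shares, 0 to 1, of the picture: columns of its width, rows of its height: a listed point, or the origin of a listed thing).
The state is a dict: "time_s": time; "joint_pos": joint angles; "qvel": joint speeds; "effort": joint torques, N m; "tool_pos": TCP position; "ee_rot": TCP orientation; "wrist_force": force on the tool from outside, world axes, zero at the start; "torque": the same for the moment, N m; "grip_width": finger opening in m.
Only numpy, scipy, OpenCV 4.12 (cv2) and the standard library are available. Lean on these libraries where they do the work, as an engineer would, in place of code of your own. Each camera call takes 0.05 s, during which the arm holds its last target.

## Working session

There is one attempt and no reset: what is moved stays moved. The work goes in short steps, Python scripts to look and compute and a shell command to move; the robot and the scene stay as the last step left them, time stands still between calls to the robot, and variables do not carry over. Pictures are saved under pics/ and viewed, and the job is handed in when it is done.

```bash
ls; mkdir -p pics
cat > h.py <<'E'
import numpy as np,cv2
from workcell import env
def P(pic):
    K=np.array(pic["camera_matrix"]);T=np.array(pic["extrinsics"]);return K,T
def ray(pic,uv):
    K,T=P(pic);d=np.linalg.inv(K)@np.array([uv[0],uv[1],1.]);d=np.array([d[0],-d[1],-d[2]])
    return T[:3,3],T[:3,:3]@d
def atz(pic,uv,z):
    o,d=ray(pic,uv);return o+d*(z-o[2])/d[2]
def proj(pic,X):
    K,T=P(pic);c=T[:3,:3].T@(np.array(X)-T[:3,3]);p=K@np.array([c[0],-c[1],-c[2]]);return p[:2]/p[2]
def tri(rs):
    A=np.zeros((3,3));b=np.zeros(3)
    for o,d in rs:
        d=d/np.linalg.norm(d);M=np.eye(3)-np.outer(d,d);A+=M;b+=M@o
    return np.linalg.solve(A,b)
def px(c): return np.array([c[0]*640,c[1]*400])
E
python3 - <<'E'
from h import *
np.set_printoptions(precision=4,suppress=True)
s=env.read_state();print(s)
for n in("side","top"):
    p=env.camera(n);cv2.imwrite(f"pics/{n}0.png",p["frame"]);print(n,p.keys(),p["camera_matrix"],p["extrinsics"])
    for t in("board","recess","slab_center","decanter_mid","decanter_neck","tumbler_a","rum","dish","muddler"):
        for r in env.pinpoint(p,t)[:3]:print(t,round(r["p"],2),px(r["centre"]))
E
```

```text
pics
{'time_s': 0.0, 'joint_pos': array([ 1.1108,  0.4119, -0.0127,  1.597 ,  0.0056,  1.1343, -0.0822]), 'qvel': array([-0.0006,  0.0026, -0.0011, -0.0009, -0.0001, -0.0001,  0.0023]), 'effort': array([  0.0002, -58.7959,   0.6419, -29.1067,  -0.0538,   0.0184,
         0.0002]), 'tool_pos': array([ 0.2384, -0.5772,  0.2218]), 'ee_rot': array([-1.5724, -0.0001, -2.7498]), 'wrist_force': array([-0.9431,  0.3534, -0.3526]), 'torque': array([ 0.0525, -0.0076,  0.0142]), 'grip_width': 0.08797747779858571}
side dict_keys(['frame', 'camera_matrix', 'extrinsics', 'shot']) [[385.3752   0.     311.0386]
 [  0.     385.3752 198.8224]
 [  0.       0.       1.    ]] [[-0.9773  0.1277 -0.1692  0.2845]
 [-0.2118 -0.5621  0.7995  0.982 ]
 [ 0.007   0.8172  0.5764  0.8025]
 [ 0.      0.      0.      1.    ]]
recess 0.95 [272.128 247.32 ]
slab_center 0.91 [277.632 228.2  ]
slab_center 0.34 [209.6  320.32]
decanter_mid 0.9 [368.704 179.08 ]
decanter_mid 0.63 [375.808 162.68 ]
decanter_mid 0.57 [340.288 158.8  ]
decanter_neck 0.96 [366.528 164.52 ]
decanter_neck 0.91 [347.968 134.48 ]
decanter_neck 0.
[... 273 characters left out ...]
05.424  206.6372]
 [  0.       0.       1.    ]] [[-0.0189  0.9818 -0.1891  0.183 ]
 [-0.9998 -0.0203 -0.0053  0.0315]
 [-0.009   0.189   0.9819  1.6121]
 [ 0.      0.      0.      1.    ]]
board 0.64 [277.184 183.6  ]
board 0.62 [296.576 178.08 ]
recess 0.78 [276.096 182.48 ]
slab_center 0.82 [306.112 177.4  ]
decanter_mid 0.87 [417.216 214.4  ]
decanter_mid 0.77 [428.416 256.   ]
decanter_mid 0.68 [390.08 254.2 ]
decanter_neck 0.96 [465.408 215.8  ]
decanter_neck 0.74 [394.496 250.8  ]
decanter_neck 0.56 [419.712 209.2  ]
tumbler_a 0.81 [399.68 167.12]
tumbler_a 0.67 [450.176 179.2  ]
rum 0.56 [192.32 160.68]
rum 0.19 [417.28 217.08]
dish 0.69 [180.928 219.2  ]
muddler 0.52 [174.08 226.92]
```

View pics/side0.png

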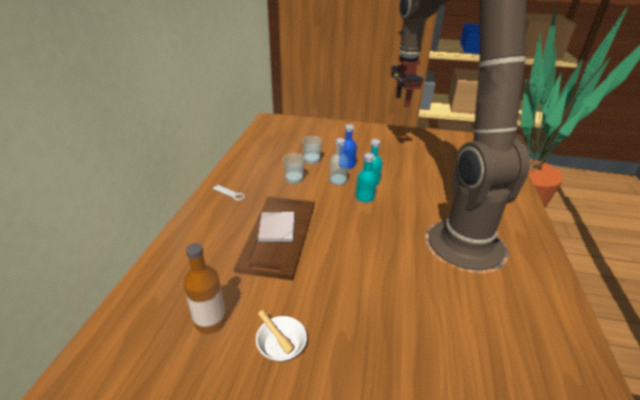

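View pics/top0.png

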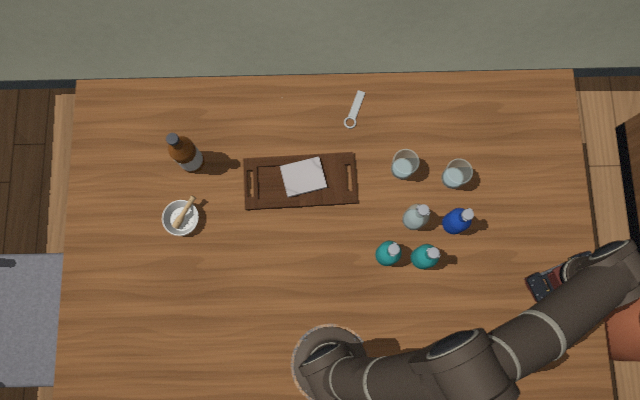

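The top view shows the clear decanter at about (416,215), next to blue (458,221) and teal (388,253), (425,256) look-alikes. The board spans columns 244–357, and the slab is at (303,177). In the side view the clear decanter is at (340,163). I'll zoom in.

Run:
```python
import cv2
a=cv2.imread("pics/top0.png")[140:225,235:365];cv2.imwrite("pics/topz.png",cv2.resize(a,None,fx=6,fy=6,interpolation=cv2.INTER_CUBIC))
a=cv2.imread("pics/side0.png")[190:280,230:330];cv2.imwrite("pics/sidez.png",cv2.resize(a,None,fx=6,fy=6,interpolation=cv2.INTER_CUBIC))
a=cv2.imread("pics/side0.png")[115:215,290:390];b=cv2.imread("pics/top0.png")[140:240,380:480]
cv2.imwrite("pics/dec.png",cv2.resize(cv2.hconcat([a,b]),None,fx=4,fy=4,interpolation=cv2.INTER_CUBIC))
```

```text
(no output)
```

View pics/topz.png

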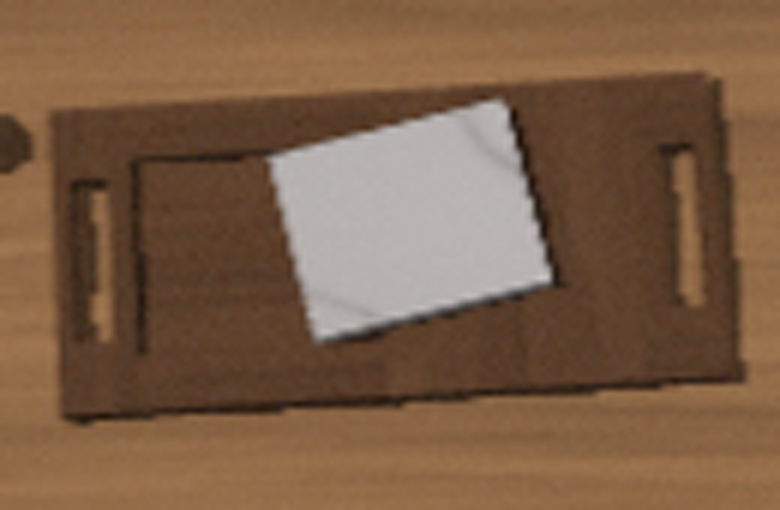

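View pics/sidez.png

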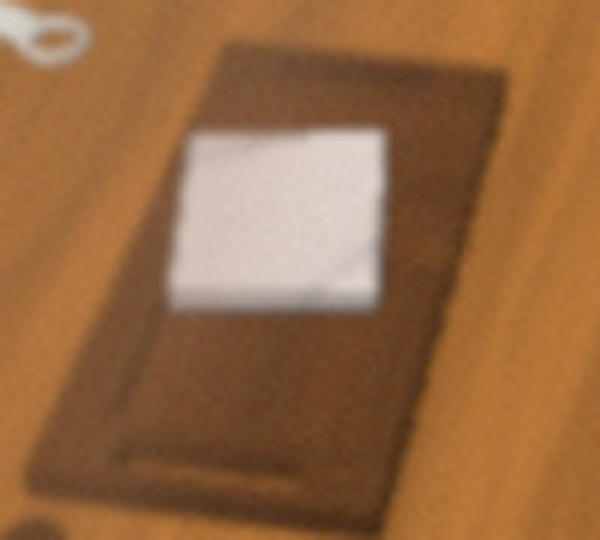

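View pics/dec.png

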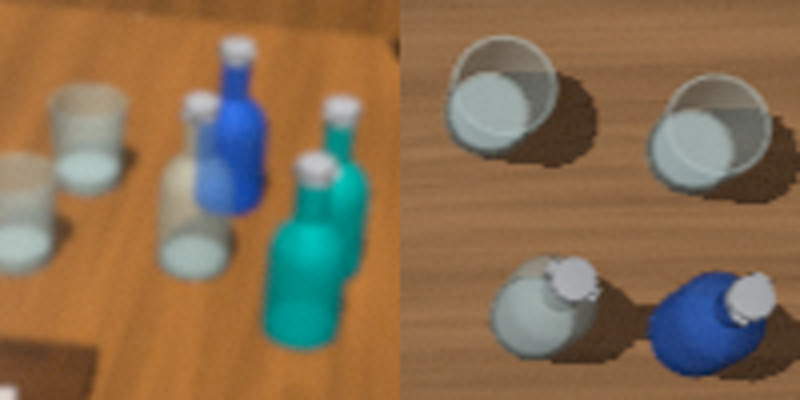

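```bash
cat >> h.py <<'E'
from scipy.optimize import least_squares
def slabmask(pic):
    f=pic["frame"];hsv=cv2.cvtColor(f,cv2.COLOR_BGR2HSV)
    m=((hsv[...,1]<55)&(hsv[...,2]>130)).astype(np.uint8)
    return m
def rectcorners(cx,cy,th,w,l):
    c,s=np.cos(th),np.sin(th);R=np.array([[c,-s],[s,c]])
    return (R@np.array([[-w/2,-l/2],[w/2,-l/2],[w/2,l/2],[-w/2,l/2]]).T).T+[cx,cy]
def fitimg(pics_masks,x0,w,l,zb,zt):
    # silhouettes of box: soft compare by supersampled render
    def box(p):
        c=rectcorners(p[0],p[1],p[2],w,l)
        return np.vstack([np.c_[c,np.full(4,zb)],np.c_[c,np.full(4,zt)]])
    def cost(p):
        t=0
        for pic,m,roi in pics_masks:
            q=np.array([proj(pic,X) for X in box(p)]);x,y,X,Y=roi
            S=8;im=np.zeros(((Y-y)*S,(X-x)*S),np.uint8)
            h=cv2.convexHull(((q+0.5-[x,y])*S).astype(np.float32)-0.5)
            cv2.fillConvexPoly(im,np.round(h*16).astype(np.int32),255,shift=4)
            r=cv2.resize(im,(X-x,Y-y),interpolation=cv2.INTER_AREA)/255.
            t+=np.abs(r-m[y:Y,x:X]).sum()
        return t
    from scipy.optimize import minimize
    r=minimize(cost,x0,method="Nelder-Mead",options=dict(initial_simplex=np.array(x0)+np.array([[0,0,0],[.01,0,0],[0,.01,0],[0,0,.1]]),xatol=1e-5,fatol=.01))
    return r.x,r.fun
E
python3 - <<'E'
from h import *
np.set_printoptions(precision=4,suppress=True)
t=env.camera("top");s=env.camera("side")
f=t["frame"];g=f.astype(float)
for n,p in(("top",t),("side",s)):
    for nm in("slab","board"):
        for r in env.masks_of(p,nm)[:2]:
            m=r["mask"];ys,xs=np.nonzero(m);print(n,nm,r["p"],m.sum(),xs.min(),xs.max(),ys.min(),ys.max())
            np.save(f"/tmp/{n}_{nm}_{len(xs)}.npy",m)
            c=max(cv2.findContours(m.astype(np.uint8),0,2)[0],key=cv2.contourArea)
            z=.032 if nm=="slab" else .018
            w=np.array([atz(p,q,z)[:2] for q in c[:,0]])
            print(cv2.minAreaRect((w*1000).astype(np.float32)))
m=slabmask(t);mm=np.zeros_like(m);mm[150:205,270:335]=m[150:205,270:335]
print(mm.sum());print(fitimg([(t,mm,(265,145,340,210))],[.4,.07,.0],.105,.130,.018,.032))
m=slabmask(s);mm2=np.zeros_like(m);mm2[200:250,250:305]=m[200:250,250:305];print(mm2.sum())
print(fitimg([(s,mm2,(245,195,310,255))],[.4,.07,.0],.105,.130,.018,.032))
# pinpoint 3D
d=tri([ray(t,(417.2,214.4)),ray(s,(340.288,158.8))]);print("dec mid",d)
for q in env.pinpoint(t,"decanter_neck")+env.pinpoint(t,"decanter_mid"):print(q["p"],px(q["centre"]))
E
```

```text
top slab 0.8 1323 281 326 156 196
((589.8014526367188, 71.37043762207031), (110.78813934326172, 132.73414611816406), 13.617820739746094)
top board 0.77 4357 244 356 152 210
((577.1922607421875, 85.83938598632812), (180.21585083007812, 363.9951477050781), 1.7335222959518433)
side slab 0.64 976 259 293 211 240
((586.9853515625, 77.93072509765625), (104.86302185058594, 145.44482421875), 14.419861793518066)
side board 0.9 3449 235 314 196 279
((576.6356201171875, 91.85673522949219), (175.4493865966797, 382.4267578125), 2.3839950561523438)
1283
(array([0.4 , 0.07, 0.  ]), np.float64(1283.0))
968
(array([0.4 , 0.07, 0.  ]), np.float64(968.0))
dec mid [ 0.4421 -0.2731  0.0977]
0.93 [430.016 248.8  ]
0.85 [466.432 216.6  ]
0.81 [421.376 212.32 ]
0.77 [393.024 253.52 ]
0.37 [417.024 214.6  ]
0.93 [417.024 215.4  ]
0.93 [387.712 252.32 ]
0.83 [458.176 219.2  ]
0.81 [427.328 255.28 ]
```

```bash
cat >> h.py <<'E'
def slabfit(pic,x0,zb=.018,zt=.032):
    q=proj(pic,[x0[0],x0[1],.025]).astype(int);m=slabmask(pic)
    roi=(q[0]-40,q[1]-38,q[0]+40,q[1]+38)
    n,lab=cv2.connectedComponents(m);l=lab[q[1],q[0]];mm=(lab==l).astype(float)
    return fitimg([(pic,mm,roi)],x0,.105,.130,zb,zt),mm.sum()
def boardfit(pic,x0):
    r=env.masks_of(pic,"board")[0]["mask"].astype(np.uint8)
    c=max(cv2.findContours(r,0,2)[0],key=cv2.contourArea)
    h=np.zeros_like(r);cv2.drawContours(h,[c],-1,1,-1)
    q=proj(pic,[x0[0],x0[1],.018]).astype(int);roi=(q[0]-75,q[1]-65,q[0]+75,q[1]+65)
    return fitimg([(pic,h.astype(float),roi)],x0,.17,.36,0,.018)
E
python3 - <<'E'
from h import *
np.set_printoptions(precision=4,suppress=True)
t=env.camera("top");s=env.camera("side")
for p in(t,s):
    print(slabfit(p,[.589,.0715,.24]));b=boardfit(p,[.577,.088,.03]);print(b)
for p in(t,s):
  for z in(0,.087,.140):print(z,proj(p,[.442,-.273,z]))
  for q in env.masks_of(p,"decanter"):
    m=q["mask"];ys,xs=np.nonzero(m);print(q["p"],m.sum(),xs.min(),xs.max(),ys.min(),ys.max(),p["frame"][m].mean(0))
E
```

```text
((array([0.5908, 0.0749, 0.2388]), np.float64(65.43529411764706)), np.float64(1283.0))
(array([0.5801, 0.0858, 0.0475]), np.float64(125.03137254901961))
((array([0.589 , 0.0724, 0.2222]), np.float64(49.4078431372549)), np.float64(967.0))
(array([0.5784, 0.0856, 0.0388]), np.float64(88.18823529411765))
0 [411.413  220.3572]
0.087 [416.5399 215.7371]
0.14 [419.9508 212.6634]
0.97 545 411 439 244 268 [124.1284 125.7266  72.6679]
0.91 477 377 401 241 264 [125.847  127.2893  77.2453]
0.86 653 443 473 208 234 [127.3002  82.8821  63.2037]
0.73 565 403 429 204 229 [133.954  137.4212 133.3876]
0 [338.4888 180.8104]
0.087 [339.6062 161.1895]
0.14 [340.3258 148.5534]
0.9 397 343 357 124 167 [157.9018  91.3199  64.0479]
0.78 723 357 377 153 201 [139.1134 144.8852  22.9474]
0.72 348 371 383 139 184 [127.227  138.477   67.6897]
0.66 666 330 348 138 185 [146.8754 140.1396 131.5165]
```

```bash
cat >> h.py <<'E'
def overlay(pic,polys,x,y,X,Y,S,name):
    im=cv2.resize(pic["frame"][y:Y,x:X],None,fx=S,fy=S,interpolation=cv2.INTER_CUBIC)
    for P3,col in polys:
        q=np.array([(proj(pic,v)+.5-[x,y])*S for v in P3]).round().astype(np.int32)
        cv2.polylines(im,[q],True,col,1)
    cv2.imwrite(name,im)
def boardpolys(b):
    c,s=np.cos(b[2]),np.sin(b[2])
    def r(x0,x1,y0,y1,z):return [[b[0]+c*x-s*y,b[1]+s*x+c*y,z] for x,y in((x0,y0),(x1,y0),(x1,y1),(x0,y1))]
    return [(r(-.085,.085,-.18,.18,.018),(0,255,255)),(r(-.085,.085,-.18,.18,.0),(0,160,0)),(r(-.0545,.0545,.003,.137,.018),(255,255,0)),(r(-.045,.045,-.17,-.15,.018),(255,0,255)),(r(-.045,.045,.15,.17,.018),(255,0,255))]
def slabpolys(p,z=.032):
    return [(np.c_[rectcorners(p[0],p[1],p[2],.105,.13),np.full(4,z)],(0,0,255))]
E
python3 - <<'E'
from h import *
t=env.camera("top");s=env.camera("side")
b=[.579,.0857,.043];sl=[.590,.0735,.235]
overlay(t,boardpolys(b)+slabpolys(sl),235,140,365,225,6,"pics/ov1.png")
overlay(s,boardpolys(b)+slabpolys(sl),225,190,330,285,6,"pics/ov2.png")
E
```

```text
(no output)
```

View pics/ov1.png

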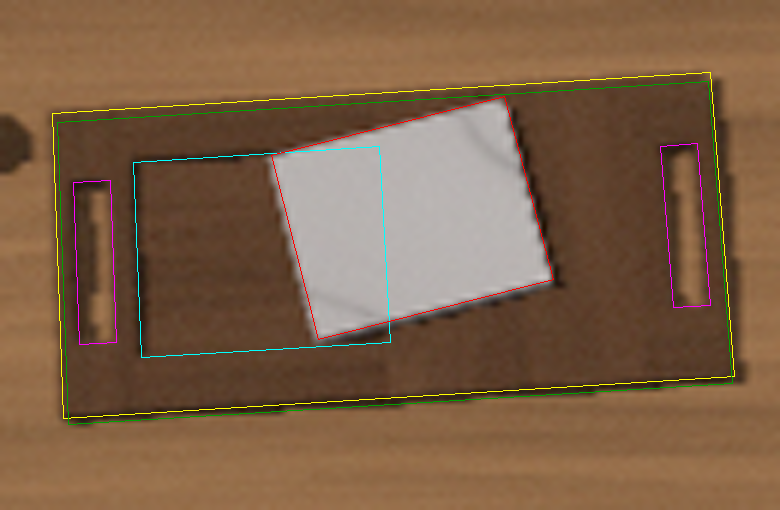

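View pics/ov2.png

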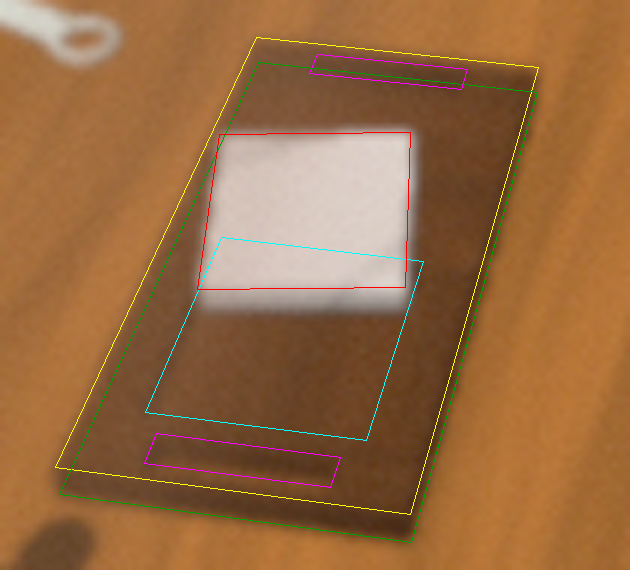

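```bash
cat >> h.py <<'E'
from scipy.spatial.transform import Rotation as Ro
B=[.579,.0857,.043]
def b2w(bx,by):
    c,s=np.cos(B[2]),np.sin(B[2]);return B[0]+c*bx-s*by,B[1]+s*bx+c*by
def goto(x,y,z,yaw=None):
    s=env.read_state();R=Ro.from_euler("xyz",s["ee_rot"]).as_matrix()
    d=R.T@(np.array([x,y,z])-s["tool_pos"])*1000
    r=0 if yaw is None else -((yaw-s["ee_rot"][2]+np.pi)%(2*np.pi)-np.pi)*180/np.pi
    print("x %.1f y %.1f z %.1f roll %.2f dist %.0f"%(*d,r,np.linalg.norm(d)),"t",round(s["time_s"],2))
def stat():
    s=env.read_state();p=s["tool_pos"];c,n=np.cos(B[2]),np.sin(B[2]);d=p[:2]-B[:2]
    print("t %.2f tcp %s b(%.1f,%.1f) yaw %.4f F %s w %.1f"%(s["time_s"],p.round(4),1000*(c*d[0]+n*d[1]),1000*(-n*d[0]+c*d[1]),s["ee_rot"][2],s["wrist_force"].round(2),1000*s["grip_width"]))
E
python3 -c "
from h import *
goto(*b2w(.095,-.0127),.25,-np.pi+.043)"
```

```text
x -652.8 y -27.3 z -438.7 roll 19.99 dist 787 t 1.8
```

```bash
python3 -m handwheel '[{"y":-30},{"x":-25,"y":-30,"z":-17,"roll":7},{"x":-60,"y":-30,"z":-40,"roll":14},{"x":-95,"y":-30,"z":-64,"roll":20},{"x":-128,"y":-30,"z":-86,"roll":20}]' -1 20
python3 -c "
from h import *
stat();goto(*b2w(.095,-.0127),.25,-np.pi+.043)"
```

```text
t 1.80 tcp [ 0.2387 -0.5776  0.2226] b(-368.5,-648.1) yaw -2.7498 F [ 0.51 -0.54  0.08] w 87.6
x -652.8 y -27.3 z -438.7 roll 19.99 dist 787 t 1.8$[0]: bad value
```

```bash
python3 -m handwheel '[{"x":0,"y":-30,"z":0,"roll":0},{"x":-25,"y":-30,"z":-17,"roll":7},{"x":-60,"y":-30,"z":-40,"roll":14},{"x":-95,"y":-30,"z":-64,"roll":20},{"x":-128,"y":-30,"z":-86,"roll":20}]' -1 20
python3 -c "
from h import *
stat();goto(*b2w(.095,-.0127),.25,-np.pi+.043)"
```

```text
time_s: 2.22
tool_pos: [0.3247, -0.4478, 0.2528]
ee_rot: [-1.571, 0.0, -3.106]
wrist_force: [1.3, 0.0, 1.0]
grip_width: 0.088
t 2.22 tcp [ 0.3247 -0.4478  0.2528] b(-277.0,-522.1) yaw -3.1065 F [1.27 0.03 0.98] w 88.0
x -368.0 y 2.8 z -512.3 roll -0.45 dist 631 t 2.22
```

```bash
python3 -m handwheel '[{"x":-24,"y":0,"z":-33,"roll":0},{"x":-48,"y":0,"z":-66,"roll":0},{"x":-72,"y":0,"z":-99,"roll":0},{"x":-96,"y":0,"z":-132,"roll":0},{"x":-120,"y":0,"z":-165,"roll":0}]'
python3 -m handwheel '[{"x":-24,"y":0,"z":-33,"roll":0},{"x":-48,"y":0,"z":-66,"roll":0},{"x":-72,"y":0,"z":-99,"roll":0},{"x":-96,"y":0,"z":-132,"roll":0},{"x":-120,"y":0,"z":-165,"roll":0}]'
python3 -c "
from h import *
stat();goto(*b2w(.095,-.0127),.25,-np.pi+.043)"
```

```text
time_s: 2.63
tool_pos: [0.4377, -0.2776, 0.253]
ee_rot: [-1.57, 0.001, -3.099]
wrist_force: [0.6, 0.4, 0.8]
grip_width: 0.0877
time_s: 3.05
tool_pos: [0.5506, -0.1076, 0.253]
ee_rot: [-1.571, 0.001, -3.099]
wrist_force: [1.1, -0.5, -0.0]
grip_width: 0.0877
t 3.05 tcp [ 0.5506 -0.1076  0.253 ] b(-36.7,-191.9) yaw -3.0991 F [ 1.08 -0.47 -0.02] w 87.7
x -131.6 y 3.0 z -179.3 roll -0.03 dist 222 t 3.05
```

```bash
python3 -m handwheel '[{"x":-24,"y":0,"z":-33,"roll":0},{"x":-48,"y":0,"z":-66,"roll":0},{"x":-72,"y":0,"z":-99,"roll":0},{"x":-96,"y":0,"z":-132,"roll":0},{"x":-112,"y":0,"z":-160,"roll":0}]'
python3 -m handwheel '[{"x":-12,"y":0,"z":-14,"roll":0},{"x":-12,"y":0,"z":-14,"roll":0},{"x":-12,"y":0,"z":-14,"roll":0}]'
python3 -c "
from h import *
stat();goto(*b2w(.095,-.0127),.022,-np.pi+.043)"
```

```text
time_s: 3.47
tool_pos: [0.6562, 0.0583, 0.2524]
ee_rot: [-1.572, 0.0, -3.098]
wrist_force: [0.2, -0.6, -0.2]
grip_width: 0.0882
time_s: 3.72
tool_pos: [0.6662, 0.0709, 0.2519]
ee_rot: [-1.571, -0.001, -3.097]
wrist_force: [-0.3, 0.2, -0.8]
grip_width: 0.0883
t 3.72 tcp [0.6662 0.0709 0.2519] b(86.5,-18.6) yaw -3.0969 F [-0.31  0.23 -0.76] w 88.3
x -8.8 y 229.9 z -5.9 roll 0.10 dist 230 t 3.72
```

```bash
python3 -m handwheel '[{"x":-9,"y":35,"z":-6,"roll":0},{"x":-9,"y":75,"z":-6,"roll":0},{"x":-9,"y":115,"z":-6,"roll":0},{"x":-9,"y":155,"z":-6,"roll":0},{"x":-9,"y":185,"z":-6,"roll":0}]'
python3 -m handwheel '[{"x":0,"y":15,"z":0,"roll":0},{"x":0,"y":15,"z":0,"roll":0}]'
python3 - <<'E'
from h import *
stat();goto(*b2w(.095,-.0127),.022,-np.pi+.043)
t=env.camera("top");s=env.camera("side");tp=env.read_state()["tool_pos"]
pl=boardpolys(B)+slabpolys([.590,.0735,.235])
for p,n,r in((t,"a",(235,110,365,225)),(s,"b",(225,150,330,285))):
    overlay(p,pl+[([tp+[0,-.05,0],tp+[0,.05,0]],(255,255,255))],*r,5,f"pics/c1{n}.png")
E
```

```text
time_s: 4.13
tool_pos: [0.6733, 0.0732, 0.0648]
ee_rot: [-1.569, -0.002, -3.101]
wrist_force: [-0.0, 0.2, -0.3]
grip_width: 0.0876
time_s: 4.3
tool_pos: [0.6718, 0.0732, 0.0484]
ee_rot: [-1.569, -0.007, -3.101]
wrist_force: [-0.9, 0.7, 0.5]
grip_width: 0.088
t 4.30 tcp [0.6718 0.0732 0.0484] b(92.2,-16.5) yaw -3.1010 F [-0.85  0.73  0.52] w 88.0
x -3.0 y 26.4 z -3.9 roll -0.14 dist 27 t 4.3
```

View pics/c1a.png

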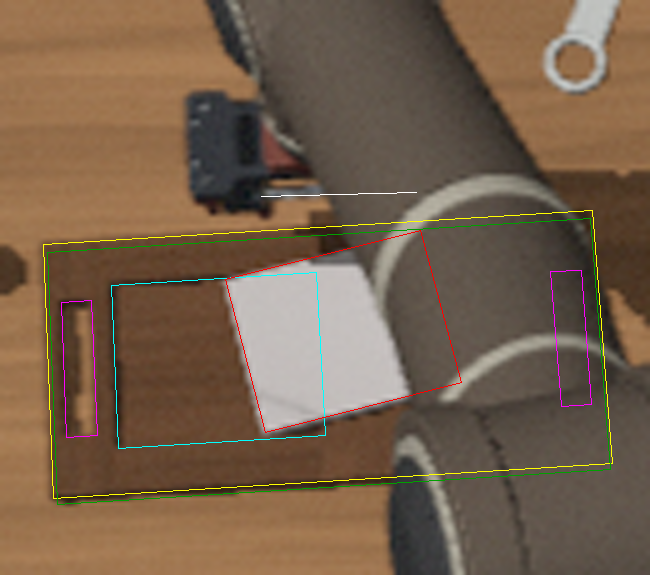

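View pics/c1b.png

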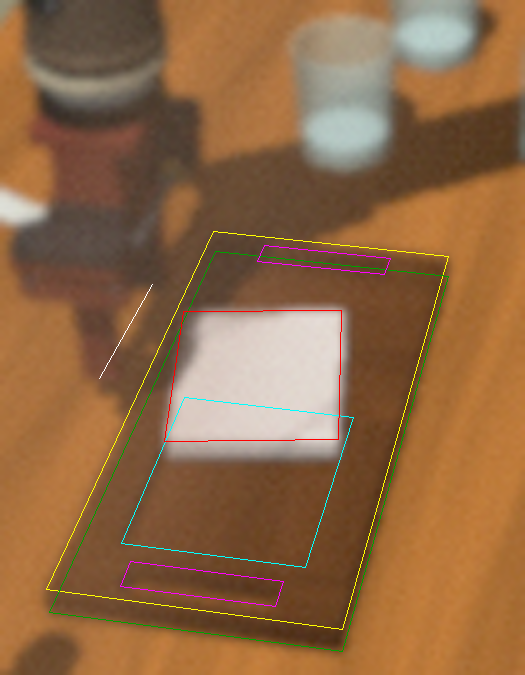

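```bash
python3 -c "
from h import *
stat();print(env.read_state()['joint_pos'].round(3))"; python3 -m handwheel '[{"x":-2,"y":14,"z":-3,"roll":0},{"x":-2,"y":25,"z":-3,"roll":0},{"x":-2,"y":25,"z":-3,"roll":0}]';python3 -c "
from h import *
stat();print(env.read_state()['joint_pos'].round(3))"
```

```text
t 4.40 tcp [0.6749 0.0745 0.0531] b(95.4,-15.3) yaw -3.1006 F [ 0.3   0.06 -0.02] w 88.0
[-0.007  0.685 -0.263  1.586  0.212  0.899 -1.876]
time_s: 4.65
tool_pos: [0.6759, 0.0792, 0.026]
ee_rot: [-1.571, -0.002, -3.099]
wrist_force: [-0.2, -0.8, -0.9]
grip_width: 0.0877
t 4.65 tcp [0.6759 0.0792 0.026 ] b(96.6,-10.7) yaw -3.0986 F [-0.15 -0.84 -0.89] w 87.7
[-0.018  0.721 -0.256  1.594  0.223  0.858 -1.888]
```

```bash
python3 -m handwheel '[{"x":4,"y":4,"z":0,"roll":0},{"x":8,"y":4,"z":0,"roll":0},{"x":12,"y":4,"z":0,"roll":0},{"x":16,"y":4,"z":0,"roll":0},{"x":20,"y":4,"z":0,"roll":0}]'
python3 -m handwheel '[{"x":3,"y":0,"z":0,"roll":0},{"x":6,"y":0,"z":0,"roll":0},{"x":8,"y":0,"z":0,"roll":0},{"x":10,"y":0,"z":0,"roll":0},{"x":10,"y":0,"z":0,"roll":0}]'
python3 - <<'E'
from h import *
stat()
t=env.camera("top");s=env.camera("side");stat()
pl=boardpolys(B)
for p,n,r in((t,"a",(235,110,365,225)),(s,"b",(225,150,330,285))):
    overlay(p,pl,*r,5,f"pics/c2{n}.png")
print(slabfit(s,[.585,.0735,.1]))
E
```

```text
time_s: 5.07
tool_pos: [0.6571, 0.0782, 0.0243]
ee_rot: [-1.571, 0.002, -3.099]
wrist_force: [1.4, -0.8, -1.1]
grip_width: 0.0876
time_s: 5.48
tool_pos: [0.6467, 0.078, 0.0238]
ee_rot: [-1.571, 0.0, -3.099]
wrist_force: [0.6, 0.4, 0.5]
grip_width: 0.0878
t 5.48 tcp [0.6467 0.078  0.0238] b(67.3,-10.6) yaw -3.0988 F [0.59 0.44 0.5 ] w 87.8
t 5.58 tcp [0.6467 0.0781 0.0236] b(67.3,-10.5) yaw -3.0989 F [ 0.89 -1.29 -0.02] w 87.6
((array([0.57964738, 0.0779019 , 0.08291526]), np.float64(135.5137254901961)), np.float64(906.0))
```

View pics/c2a.png

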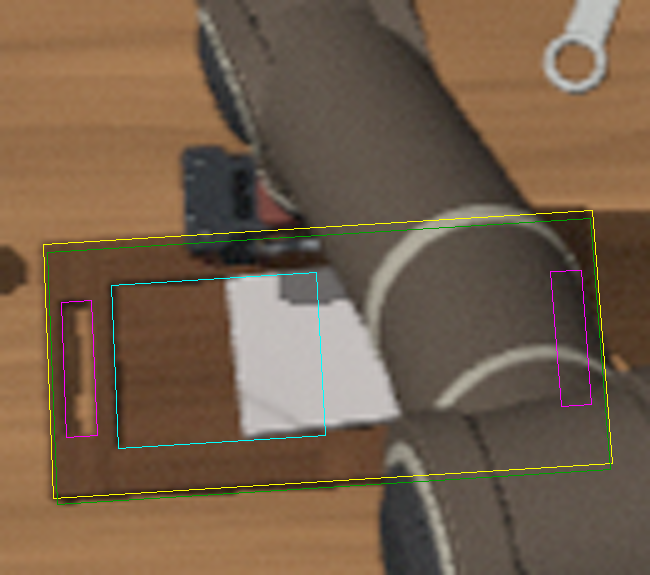

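View pics/c2b.png

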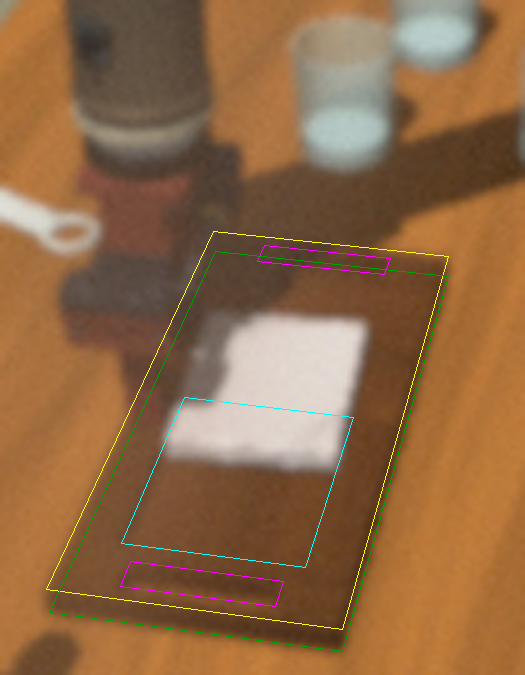

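```bash
python3 -m handwheel '[{"x":2,"y":0,"z":0,"roll":0},{"x":4,"y":0,"z":0,"roll":0},{"x":5,"y":0,"z":0,"roll":0},{"x":5,"y":0,"z":0,"roll":0}]'
python3 - <<'E'
from h import *
stat()
s=env.camera("side");stat()
m=s["frame"]
(f,_),n=slabfit(s,[.58,.078,.07]);print(f,_)
overlay(s,boardpolys(B)+slabpolys([*b2w(.0,f[1]-.0857),.043]),240,190,320,270,8,"pics/c3.png")
E
```

```text
time_s: 5.92
tool_pos: [0.6416, 0.0777, 0.0236]
ee_rot: [-1.571, -0.0, -3.099]
wrist_force: [1.7, -0.6, 0.0]
grip_width: 0.0875
t 5.92 tcp [0.6416 0.0777 0.0236] b(62.2,-10.7) yaw -3.0989 F [ 1.72 -0.64  0.01] w 87.5
t 5.97 tcp [0.6416 0.0778 0.0236] b(62.2,-10.6) yaw -3.0989 F [ 0.85 -0.06 -0.14] w 87.8
[0.57701487 0.07961933 0.04414985] 141.35686274509803
```

View pics/c3.png

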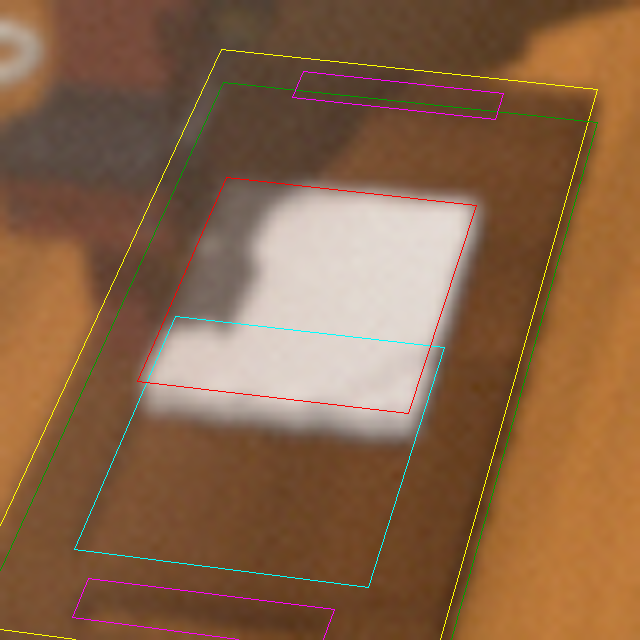

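```bash
python3 -m handwheel '[{"x":-12,"y":0,"z":0,"roll":0},{"x":-15,"y":-30,"z":0,"roll":0},{"x":-15,"y":-70,"z":0,"roll":0},{"x":-15,"y":-90,"z":0,"roll":-5},{"x":-15,"y":-90,"z":0,"roll":-12}]' -0.6
python3 -c "
from h import *
stat();goto(*b2w(0,-.1),.11,-np.pi/2+.043)"
```

```text
time_s: 6.38
tool_pos: [0.6594, 0.0796, 0.1191]
ee_rot: [-1.57, 0.007, -2.886]
wrist_force: [0.7, -0.4, -0.0]
grip_width: 0.0703
t 6.38 tcp [0.6594 0.0796 0.1191] b(80.0,-9.5) yaw -2.8860 F [ 0.66 -0.39 -0.02] w 70.3
x 97.4 y 8.4 z 71.6 roll -77.82 dist 121 t 6.38
```

```bash
python3 -m handwheel '[{"x":20,"y":0,"z":14,"roll":-7},{"x":40,"y":0,"z":28,"roll":-14},{"x":60,"y":0,"z":42,"roll":-21},{"x":80,"y":0,"z":57,"roll":-28},{"x":97,"y":0,"z":71,"roll":-35}]'
python3 -m handwheel '[{"x":0,"y":0,"z":0,"roll":-7},{"x":0,"y":0,"z":0,"roll":-14},{"x":0,"y":0,"z":0,"roll":-21},{"x":0,"y":0,"z":0,"roll":-28},{"x":0,"y":0,"z":0,"roll":-35}]'
python3 -m handwheel '[{"x":0,"y":0,"z":0,"roll":-7},{"x":0,"y":0,"z":0,"roll":-8},{"x":0,"y":0,"z":0,"roll":-8}]'
python3 - <<'E'
from h import *
stat();goto(*b2w(0,-.1),.0235,-np.pi/2+.043)
t=env.camera("top");s=env.camera("side")
fs=[]
(f,_),n=slabfit(s,[.577,.0796,.044]);print(f,_)
overlay(s,boardpolys(B)+slabpolys(f),240,190,320,270,8,"pics/c4.png")
overlay(t,boardpolys(B)+slabpolys(f),235,110,365,225,5,"pics/c4a.png")
E
```

```text
time_s: 6.8
tool_pos: [0.5788, -0.0152, 0.1133]
ee_rot: [-1.572, -0.001, -2.272]
wrist_force: [0.9, -0.4, -0.0]
grip_width: 0.0701
time_s: 7.22
tool_pos: [0.58, -0.0143, 0.1135]
ee_rot: [-1.572, 0.0, -1.662]
wrist_force: [-0.0, -0.8, -0.3]
grip_width: 0.0701
time_s: 7.47
tool_pos: [0.5802, -0.0145, 0.1134]
ee_rot: [-1.572, 0.001, -1.53]
wrist_force: [-0.2, 0.5, -0.8]
grip_width: 0.0702
t 7.47 tcp [ 0.5802 -0.0145  0.1134] b(-3.1,-100.1) yaw -1.5304 F [-0.21  0.47 -0.78] w 70.2
x -0.1 y 89.9 z 3.2 roll -0.15 dist 90 t 7.47
[0.57747104 0.0794682  0.05068219] 40.27058823529411
```

View pics/c4.png

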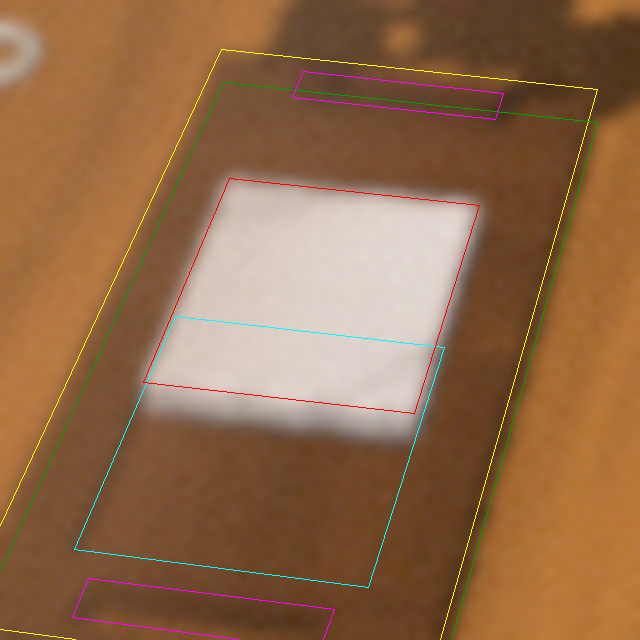

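View pics/c4a.png

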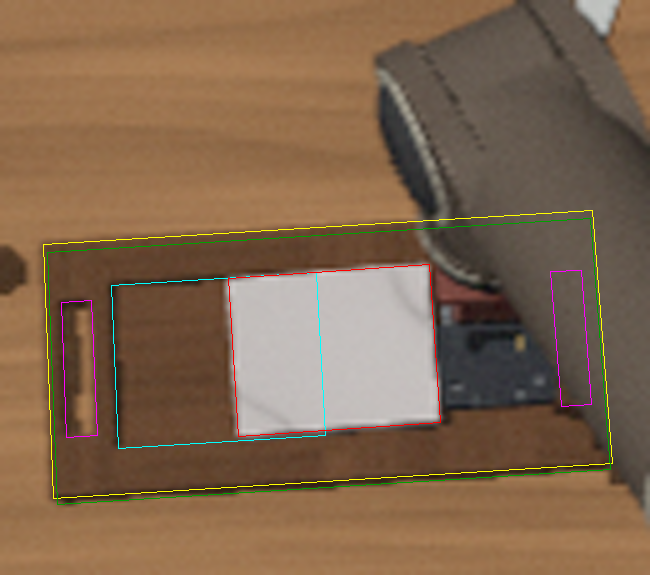

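```bash
python3 - <<'E'
from h import *
t=env.camera("top")
(f,_),n=slabfit(t,[.577,.0796,.044]);print(f,_,n)
E
python3 -m handwheel '[{"x":0,"y":40,"z":3,"roll":0},{"x":0,"y":75,"z":3,"roll":0},{"x":0,"y":90,"z":3,"roll":0},{"x":0,"y":90,"z":3,"roll":0}]'
python3 -c "
from h import *
stat()"
```

```text
[0.57988063 0.08033016 0.05975051] 63.423529411764704 1292.0
time_s: 7.95
tool_pos: [0.5819, -0.0144, 0.0206]
ee_rot: [-1.575, 0.0, -1.53]
wrist_force: [0.7, 0.4, 0.2]
grip_width: 0.0704
t 7.95 tcp [ 0.5819 -0.0144  0.0206] b(-1.4,-100.2) yaw -1.5298 F [0.68 0.45 0.23] w 70.4
```

```bash
python3 -m handwheel '[{"x":-8,"y":-2.5,"z":0,"roll":0},{"x":-14,"y":-2.5,"z":0,"roll":0},{"x":-20,"y":-2.5,"z":0,"roll":0},{"x":-26,"y":-2.5,"z":0,"roll":0},{"x":-32,"y":-2.5,"z":0,"roll":0}]'
python3 -m handwheel '[{"x":-6,"y":0,"z":0,"roll":0},{"x":-12,"y":0,"z":0,"roll":0},{"x":-18,"y":0,"z":0,"roll":0},{"x":-18,"y":0,"z":0,"roll":0}]'
python3 - <<'E'
from h import *
stat()
t=env.camera("top");s=env.camera("side")
for p in(t,s):
  (f,_),n=slabfit(p,[.577,.11,.044]);print(f,_,n)
overlay(s,boardpolys(B)+slabpolys(f),240,190,320,270,8,"pics/c5.png")
overlay(t,boardpolys(B)+slabpolys(f),235,110,365,225,5,"pics/c5a.png")
E
```

```text
time_s: 8.37
tool_pos: [0.583, 0.0175, 0.0272]
ee_rot: [-1.569, -0.001, -1.529]
wrist_force: [0.9, -3.3, 2.2]
grip_width: 0.0701
time_s: 8.7
tool_pos: [0.5813, 0.0378, 0.0263]
ee_rot: [-1.571, 0.001, -1.526]
wrist_force: [0.4, 0.4, 0.1]
grip_width: 0.0703
t 8.70 tcp [0.5813 0.0378 0.0263] b(0.3,-47.9) yaw -1.5263 F [0.4  0.4  0.06] w 70.3
[0.57798001 0.11705826 0.07173659] 260.2 1066.0
[0.57584842 0.11559131 0.06789174] 84.65098039215687 1154.0
```

View pics/c5.png

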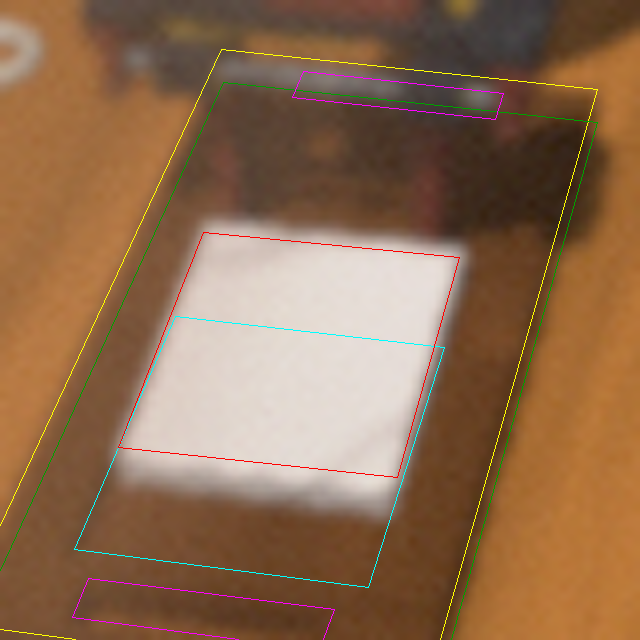

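View pics/c5a.png

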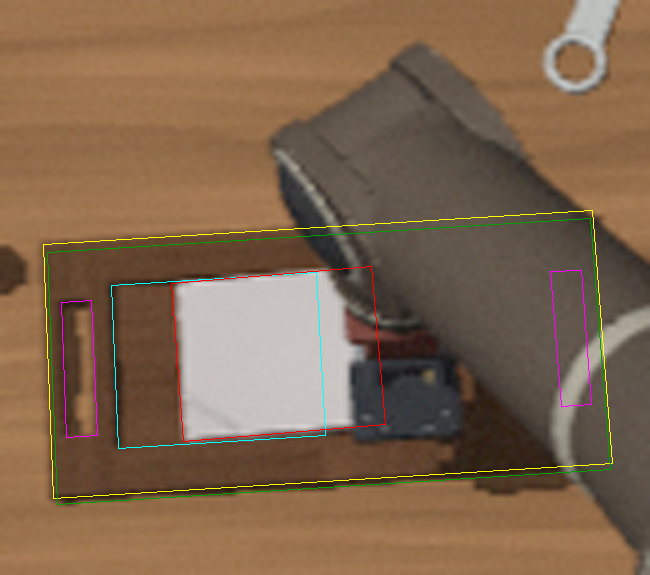

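```bash
python3 -m handwheel '[{"x":-5,"y":3,"z":0,"roll":0},{"x":-10,"y":3.5,"z":0,"roll":0},{"x":-15,"y":3.5,"z":0,"roll":0},{"x":-20,"y":3.5,"z":0,"roll":0},{"x":-25,"y":3.5,"z":0,"roll":0}]'
python3 -m handwheel '[{"x":-3,"y":0,"z":0,"roll":0},{"x":-6,"y":0,"z":0,"roll":0},{"x":-6,"y":0,"z":0,"roll":0}]'
python3 - <<'E'
from h import *
stat()
t=env.camera("top");s=env.camera("side")
for p in(t,s):
  (f,_),n=slabfit(p,[.577,.14,.044]);print(f,_,n)
overlay(s,boardpolys(B),240,190,320,270,8,"pics/c6.png")
overlay(t,boardpolys(B),235,110,365,225,5,"pics/c6a.png")
E
```

```text
time_s: 9.22
tool_pos: [0.5802, 0.0611, 0.0224]
ee_rot: [-1.571, 0.0, -1.528]
wrist_force: [-0.4, -1.7, -1.4]
grip_width: 0.0702
time_s: 9.47
tool_pos: [0.5801, 0.0676, 0.0227]
ee_rot: [-1.571, 0.001, -1.527]
wrist_force: [-0.0, 0.4, -0.1]
grip_width: 0.0699
t 9.47 tcp [0.5801 0.0676 0.0227] b(0.3,-18.1) yaw -1.5270 F [-0.01  0.37 -0.08] w 69.9
[0.57621765 0.14896433 0.07222169] 302.7294117647059 1026.0
[0.57408865 0.14609109 0.0489136 ] 68.27058823529413 1202.0
```

View pics/c6.png

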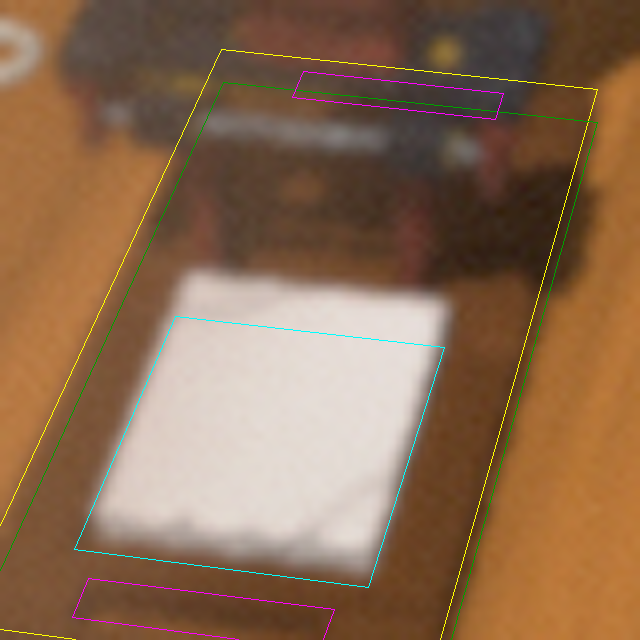

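View pics/c6a.png

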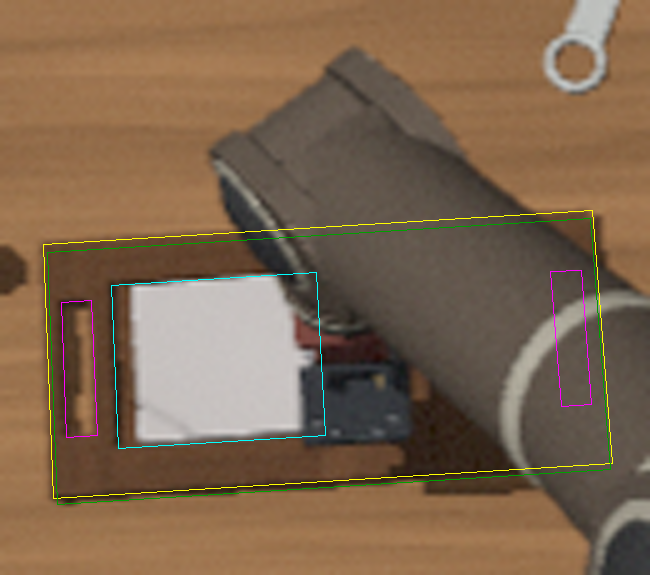

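```bash
python3 -m handwheel '[{"x":-4,"y":0,"z":0,"roll":0},{"x":-7,"y":0,"z":0,"roll":0},{"x":-10,"y":0,"z":0,"roll":0},{"x":-12,"y":0,"z":0,"roll":0},{"x":-12,"y":0,"z":0,"roll":0}]'
python3 - <<'E'
from h import *
stat()
t=env.camera("top");s=env.camera("side");stat()
for p in(t,s):
  (f,_),n=slabfit(p,[.577,.155,.044],.01,.024);print(f,_,n)
overlay(s,boardpolys(B),240,190,320,270,8,"pics/c7.png")
overlay(t,boardpolys(B),235,110,365,225,5,"pics/c7a.png")
E
```

```text
time_s: 9.98
tool_pos: [0.5796, 0.0792, 0.0227]
ee_rot: [-1.571, 0.0, -1.527]
wrist_force: [-0.6, -0.7, 0.2]
grip_width: 0.0704
t 9.98 tcp [0.5796 0.0792 0.0227] b(0.3,-6.5) yaw -1.5275 F [-0.59 -0.69  0.16] w 70.4
t 10.08 tcp [0.5797 0.0791 0.0227] b(0.4,-6.6) yaw -1.5276 F [ 0.22  0.98 -0.3 ] w 70.3
[0.57728757 0.1592265  0.07325275] 305.2392156862745 1012.0
[0.57653867 0.14875531 0.05574854] 55.93333333333334 1204.0
```

View pics/c7.png

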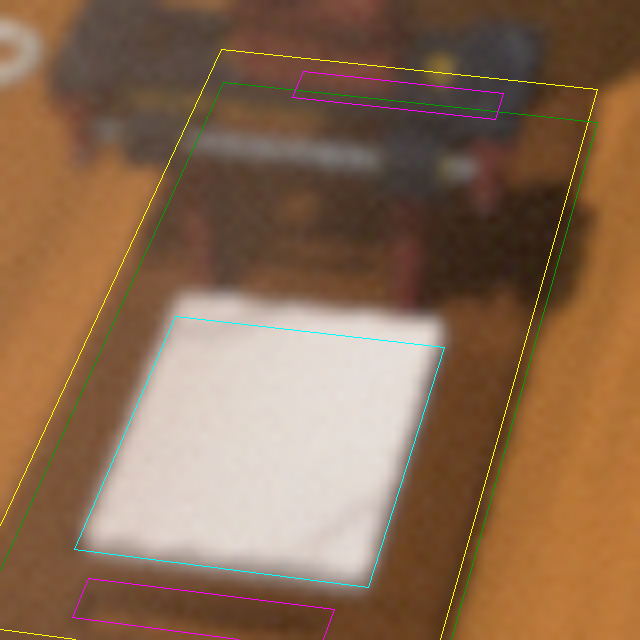

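View pics/c7a.png

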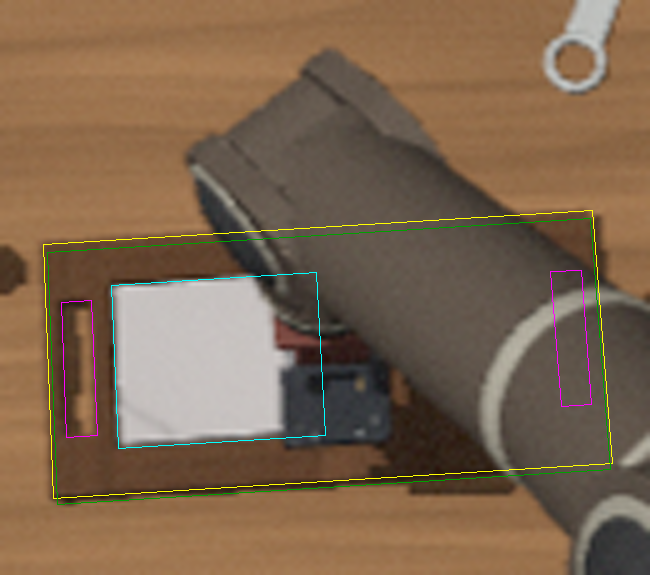

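```bash
python3 -m handwheel '[{"x":-1,"y":0,"z":0,"roll":0},{"x":-2,"y":0,"z":0,"roll":0},{"x":-3,"y":0,"z":0,"roll":0},{"x":-4,"y":0,"z":0,"roll":0},{"x":-4,"y":0,"z":0,"roll":0}]'
python3 - <<'E'
from h import *
stat()
s=env.camera("side");stat()
(f,_),n=slabfit(s,[.577,.155,.044],.010,.024);print(f,_,n)
overlay(s,boardpolys(B)+slabpolys([*b2w(0,.07),.043],.024),240,190,320,270,8,"pics/c8.png")
E
```

```text
time_s: 10.5
tool_pos: [0.5795, 0.0825, 0.0226]
ee_rot: [-1.571, -0.0, -1.528]
wrist_force: [0.4, -0.5, -0.1]
grip_width: 0.0704
t 10.50 tcp [0.5795 0.0825 0.0226] b(0.3,-3.2) yaw -1.5281 F [ 0.41 -0.46 -0.11] w 70.4
t 10.55 tcp [0.5795 0.0825 0.0226] b(0.3,-3.2) yaw -1.5281 F [ 0.45 -1.38 -1.  ] w 70.2
[0.57557134 0.15332259 0.037247  ] 70.74117647058823 1115.0
```

View pics/c8.png

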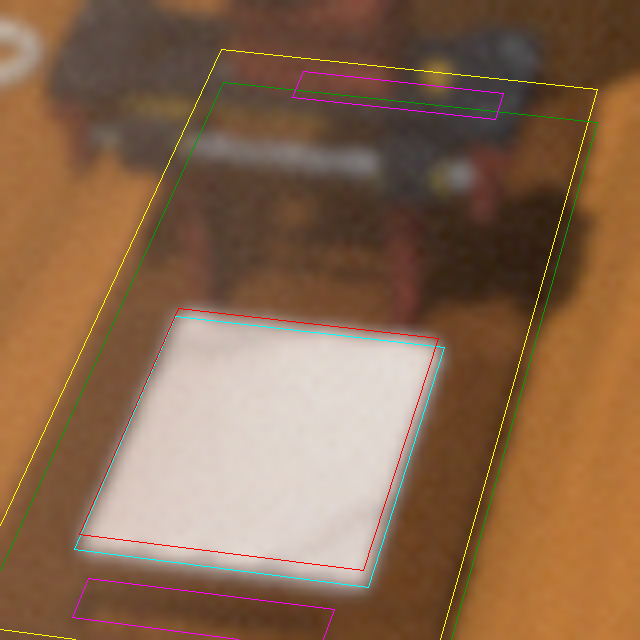

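```bash
python3 -m handwheel '[{"x":10,"y":0,"z":0,"roll":0},{"x":20,"y":-20,"z":0,"roll":0},{"x":50,"y":-60,"z":0,"roll":0},{"x":80,"y":-100,"z":0,"roll":0},{"x":115,"y":-120,"z":0,"roll":0}]' -0.3
python3 -m handwheel '[{"x":30,"y":-25,"z":-5,"roll":7},{"x":65,"y":-45,"z":-20,"roll":14},{"x":100,"y":-65,"z":-40,"roll":21},{"x":130,"y":-80,"z":-60,"roll":28},{"x":160,"y":-80,"z":-80,"roll":30}]'
python3 - <<'E'
from h import *
np.set_printoptions(precision=4,suppress=True)
stat()
t=env.camera("top");s=env.camera("side")
for p in(t,s):
  (f,_),n=slabfit(p,[.577,.155,.044],.010,.024);print(f,_,n)
pl=boardpolys(B)+slabpolys([*b2w(0,.07),.043],.024)
overlay(s,pl,240,190,320,270,8,"pics/c9.png")
overlay(t,pl,235,140,365,225,6,"pics/c9a.png")
print("cap",tri([ray(t,(422.7,209.5)),ray(s,(340,141))]))
for p in(t,s):
  for z in(0,.17):print(proj(p,[.442,-.273,z]))
cv2.imwrite("pics/c9t.png",t["frame"])
a=s["frame"][115:215,290:390];cv2.imwrite("pics/c9s.png",cv2.resize(a,None,fx=5,fy=5,interpolation=cv2.INTER_CUBIC))
E
```

```text
time_s: 10.97
tool_pos: [0.5844, -0.0197, 0.1367]
ee_rot: [-1.569, 0.002, -1.524]
wrist_force: [1.9, -0.3, 0.1]
grip_width: 0.0569
time_s: 11.38
tool_pos: [0.5114, -0.1861, 0.2175]
ee_rot: [-1.565, 0.001, -2.059]
wrist_force: [0.4, -1.6, -0.6]
grip_width: 0.0571
t 11.38 tcp [ 0.5114 -0.1861  0.2175] b(-79.2,-268.7) yaw -2.0589 F [ 0.44 -1.59 -0.61] w 57.1
[0.5761 0.1583 0.0415] 64.15686274509804 1273.0
[0.575  0.1532 0.0398] 71.6078431372549 1116.0
cap [ 0.4455 -0.2755  0.1691]
[411.413  220.3572]
[421.989  210.8267]
[338.4888 180.8104]
[340.7471 141.1555]
```

View pics/c9.png

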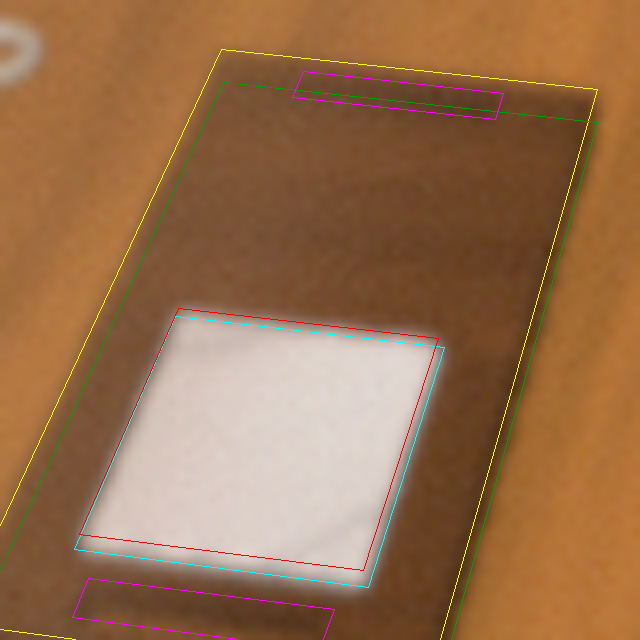

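View pics/c9a.png

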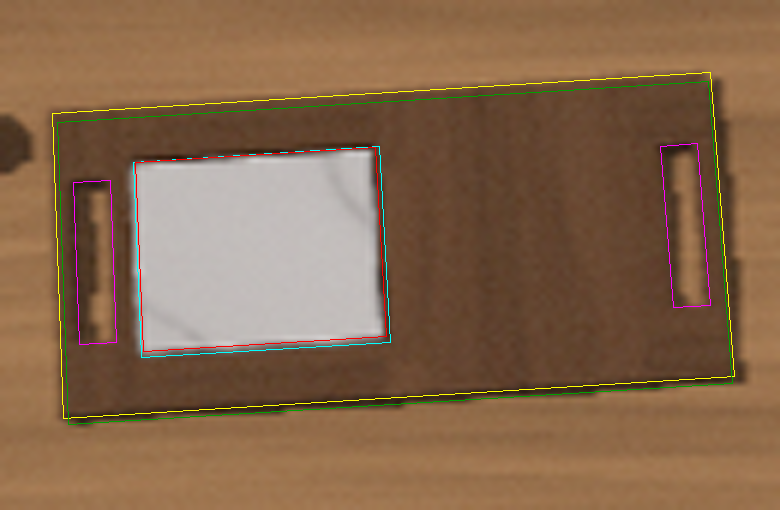

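View pics/c9t.png

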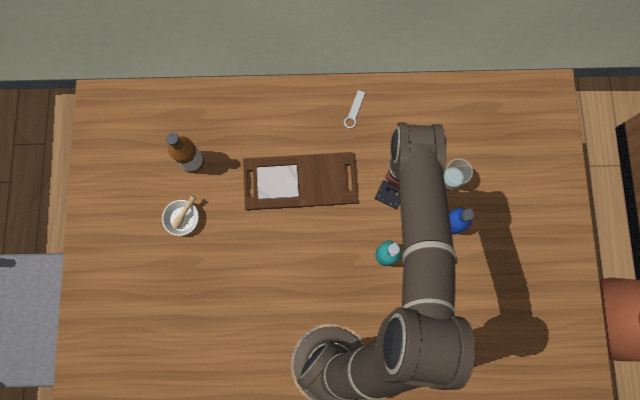

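View pics/c9s.png

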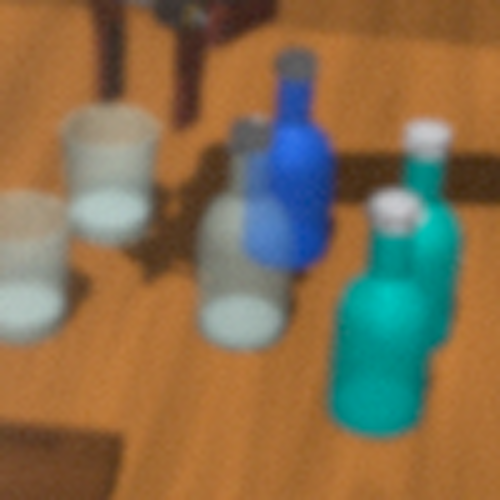

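```bash
python3 -c "
from h import *
stat();goto(.444,-.2745,.215,-2.12)"
```

```text
t 11.48 tcp [ 0.5078 -0.1914  0.2149] b(-83.1,-273.8) yaw -2.0623 F [ 0.04 -0.29 -0.65] w 57.1
x 103.3 y 0.2 z -17.0 roll 3.31 dist 105 t 11.48
```

```bash
python3 -m handwheel '[{"x":35,"y":0,"z":-5,"roll":0},{"x":70,"y":0,"z":-11,"roll":2},{"x":103,"y":0,"z":-17,"roll":3},{"x":103,"y":0,"z":-17,"roll":3},{"x":103,"y":0,"z":-17,"roll":3}]'
python3 - <<'E'
from h import *
stat();goto(.444,-.2745,.121,-2.12)
t=env.camera("top");s=env.camera("side")
tp=env.read_state()["tool_pos"];ax=np.array([.444,-.2745,0])
pl=[([tp-[0,0,.0],tp+[0,0,.03]],(0,0,255)),([ax,ax+[0,0,.174]],(0,255,255))]
overlay(s,pl,290,75,390,215,5,"pics/d1s.png")
overlay(t,pl,370,130,490,240,5,"pics/d1t.png")
E
```

```text
time_s: 11.9
tool_pos: [0.4471, -0.269, 0.214]
ee_rot: [-1.571, -0.0, -2.107]
wrist_force: [0.3, -0.8, -0.6]
grip_width: 0.0569
t 11.90 tcp [ 0.4471 -0.269   0.214 ] b(-147.1,-348.7) yaw -2.1070 F [ 0.28 -0.76 -0.58] w 56.9
x 6.2 y 93.0 z 0.2 roll 0.75 dist 93 t 11.9
```

View pics/d1s.png

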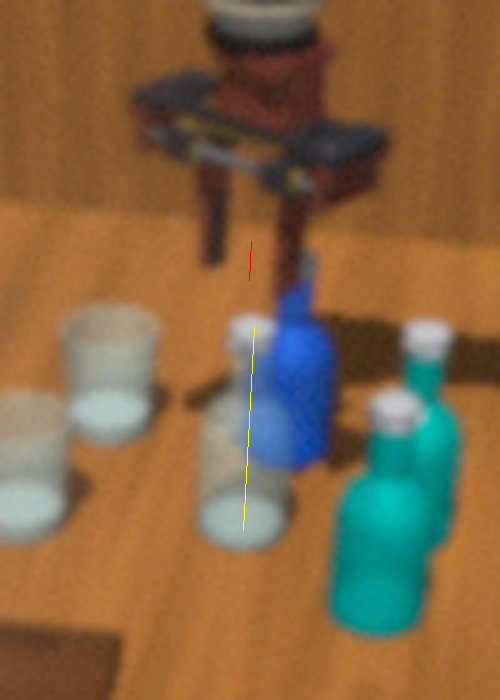

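View pics/d1t.png

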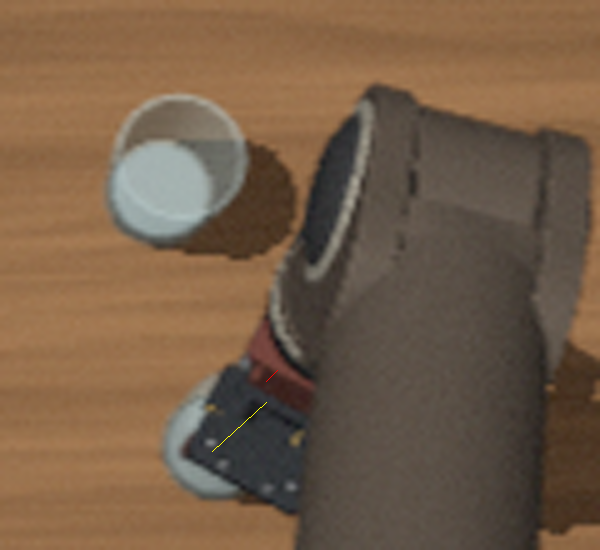

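```bash
python3 -m handwheel '[{"x":6,"y":5,"z":0,"roll":0},{"x":6,"y":20,"z":0,"roll":0},{"x":6,"y":45,"z":0,"roll":0},{"x":6,"y":45,"z":0,"roll":0},{"x":6,"y":45,"z":0,"roll":0}]'
python3 - <<'E'
from h import *
stat();goto(.444,-.2745,.121,-2.12)
s=env.camera("side");
overlay(s,[],290,75,390,215,5,"pics/d2s.png")
E
```

```text
time_s: 12.42
tool_pos: [0.4448, -0.2716, 0.1682]
ee_rot: [-1.574, 0.001, -2.102]
wrist_force: [0.2, 0.5, 0.8]
grip_width: 0.0573
t 12.42 tcp [ 0.4448 -0.2716  0.1682] b(-149.4,-351.2) yaw -2.1019 F [0.22 0.54 0.81] w 57.3
x 2.9 y 47.2 z 0.9 roll 1.04 dist 47 t 12.42
```

View pics/d2s.png

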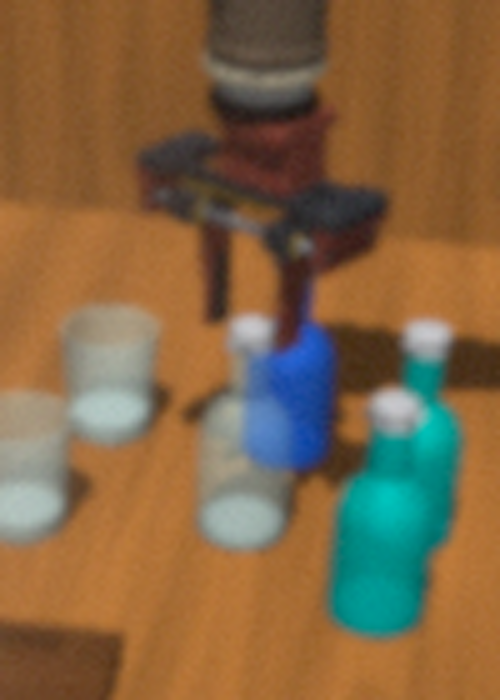

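```bash
python3 -m handwheel '[{"x":3,"y":12,"z":1,"roll":0},{"x":3,"y":24,"z":1,"roll":0},{"x":3,"y":36,"z":1,"roll":0},{"x":3,"y":45,"z":1,"roll":0},{"x":3,"y":46,"z":1,"roll":0}]'
python3 - <<'E'
from h import *
stat();goto(.444,-.2745,.121,-2.12)
E
```

```text
time_s: 12.88
tool_pos: [0.4432, -0.2753, 0.1208]
ee_rot: [-1.574, 0.0, -2.104]
wrist_force: [-0.1, 0.1, 0.8]
grip_width: 0.0569
t 12.88 tcp [ 0.4432 -0.2753  0.1208] b(-151.2,-354.8) yaw -2.1039 F [-0.08  0.15  0.85] w 56.9
x -1.1 y -0.2 z 0.3 roll 0.92 dist 1 t 12.88
```

```bash
python3 -m handwheel '[{"x":0,"y":0,"z":0,"roll":0},{"x":0,"y":0,"z":0,"roll":0},{"x":0,"y":0,"z":0,"roll":0},{"x":0,"y":0,"z":0,"roll":0},{"x":0,"y":0,"z":0,"roll":0}]' 1 30
python3 - <<'E'
from h import *
stat()
s=env.camera("side");stat()
overlay(s,[],290,75,390,215,5,"pics/d3s.png")
E
```

```text
time_s: 13.3
tool_pos: [0.4446, -0.276, 0.1236]
ee_rot: [-1.57, -0.0, -2.104]
wrist_force: [-1.3, 0.8, 1.6]
grip_width: 0.0324
t 13.30 tcp [ 0.4446 -0.276   0.1236] b(-149.8,-355.6) yaw -2.1040 F [-1.3   0.79  1.59] w 32.4
t 13.35 tcp [ 0.4446 -0.276   0.1236] b(-149.8,-355.6) yaw -2.1041 F [-0.83  0.25  1.95] w 32.1
```

View pics/d3s.png

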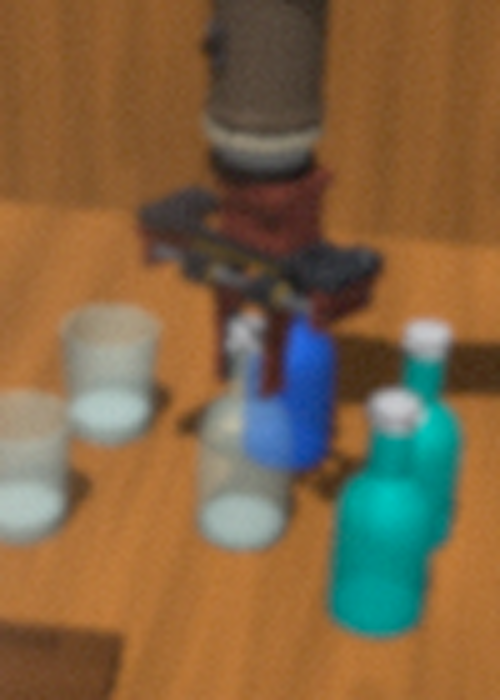

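Not quite closed yet, at 32 mm against a 29 mm neck. I'll wait a few more rows.

```bash
python3 -m handwheel '[{"x":0,"y":0,"z":0,"roll":0},{"x":0,"y":0,"z":0,"roll":0},{"x":0,"y":0,"z":0,"roll":0}]' 1 30
python3 -m handwheel '[{"x":0,"y":-3,"z":0,"roll":0},{"x":0,"y":-8,"z":0,"roll":0},{"x":0,"y":-16,"z":0,"roll":0},{"x":0,"y":-26,"z":0,"roll":0},{"x":0,"y":-40,"z":0,"roll":0}]'
python3 - <<'E'
from h import *
stat()
s=env.camera("side");stat()
overlay(s,[],290,75,390,215,5,"pics/d4s.png")
E
```

```text
time_s: 13.6
tool_pos: [0.4447, -0.276, 0.1236]
ee_rot: [-1.57, -0.0, -2.104]
wrist_force: [-1.6, 1.4, 5.1]
grip_width: 0.0321
time_s: 14.02
tool_pos: [0.4437, -0.2755, 0.1632]
ee_rot: [-1.573, 0.0, -2.104]
wrist_force: [-0.6, 0.2, -5.9]
grip_width: 0.0322
t 14.02 tcp [ 0.4437 -0.2755  0.1632] b(-150.7,-355.1) yaw -2.1039 F [-0.6   0.16 -5.87] w 32.2
t 14.07 tcp [ 0.4454 -0.2762  0.1664] b(-149.0,-355.8) yaw -2.1039 F [ 2.25 -1.46 -3.74] w 32.2
```

View pics/d4s.png

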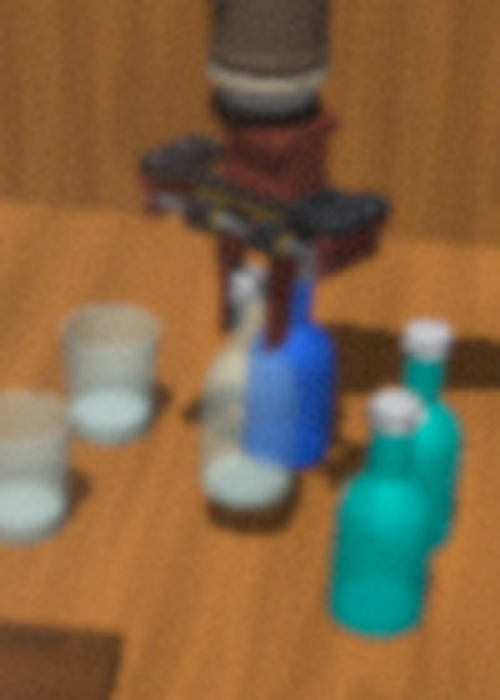

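```bash
python3 -m handwheel '[{"x":0,"y":-6,"z":0,"roll":0},{"x":0,"y":-20,"z":0,"roll":0},{"x":0,"y":-40,"z":0,"roll":0},{"x":0,"y":-40,"z":0,"roll":0},{"x":0,"y":-40,"z":0,"roll":0}]'
python3 - <<'E'
from h import *
s=env.camera("side");stat()
tp=env.read_state()["tool_pos"];d=tp+[0,0,.019]
overlay(s,[([d+[0,0,-.14],d+[0,0,.034]],(0,255,255))],300,85,380,185,8,"pics/d5s.png")
E
```

```text
time_s: 14.48
tool_pos: [0.4448, -0.2762, 0.2036]
ee_rot: [-1.569, -0.0, -2.104]
wrist_force: [-0.7, 0.9, -6.8]
grip_width: 0.0324
t 14.53 tcp [ 0.4441 -0.2759  0.2026] b(-150.3,-355.4) yaw -2.1042 F [-0.68  0.01 -6.71] w 31.7
```

View pics/d5s.png

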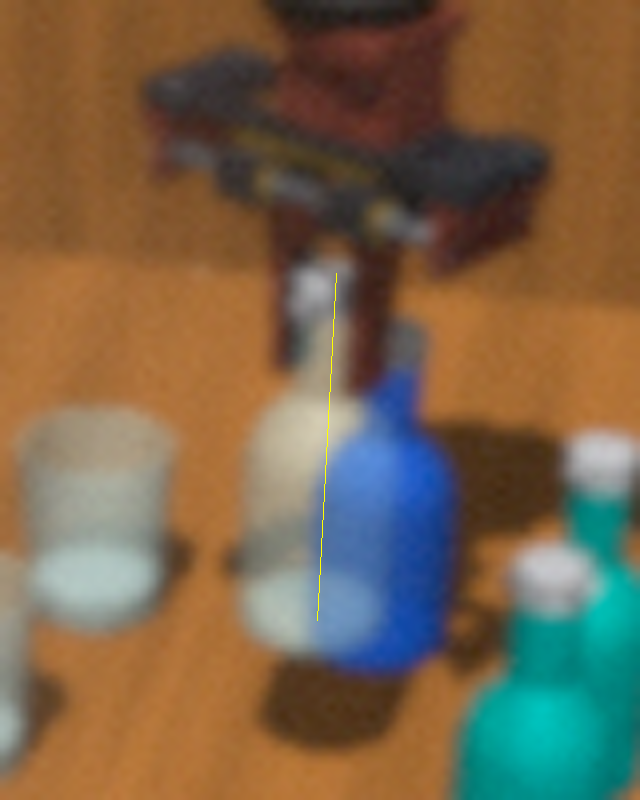

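Run:
```python
from h import *
s=env.camera("side");t=env.camera("top");stat()
print("base",atz(s,(338.6,160.6),.079),"cap",atz(s,(339.9,120.2),.079+.168))
for n in("tumbler_a","rum"):
  for p in(s,t):
    for r in env.pinpoint(p,n)[:2]:print(n,r["p"],atz(p,px(r["centre"]),0))
goto(.5758,.156,.25)
```

```text
t 14.63 tcp [ 0.4436 -0.2756  0.2018] b(-150.8,-355.2) yaw -2.1040 F [ 0.64  0.37 -7.02] w 32.0
base [ 0.44817346 -0.29063944  0.079     ] cap [ 0.4501889  -0.28074941  0.247     ]
tumbler_a 0.86 [ 0.58847677 -0.3962596   0.        ]
tumbler_a 0.71 [ 0.62220042 -0.25582197  0.        ]
tumbler_a 0.34 [0.64955714 0.45455364 0.        ]
rum 0.93 [0.65682698 0.43040345 0.        ]
rum 0.87 [0.64958552 0.43672791 0.        ]
x -438.7 y -47.5 z -106.0 roll 0.00 dist 454 t 14.83
```

```bash
python3 -m handwheel '[{"x":-5,"y":-15,"z":-1,"roll":0},{"x":-15,"y":-35,"z":-4,"roll":0},{"x":-32,"y":-45,"z":-8,"roll":0},{"x":-52,"y":-48,"z":-13,"roll":0},{"x":-75,"y":-48,"z":-18,"roll":0}]'
python3 -m handwheel '[{"x":-26,"y":0,"z":-6,"roll":0},{"x":-54,"y":0,"z":-13,"roll":0},{"x":-82,"y":0,"z":-20,"roll":0},{"x":-110,"y":0,"z":-27,"roll":0},{"x":-138,"y":0,"z":-34,"roll":0}]'
python3 -m handwheel '[{"x":-28,"y":0,"z":-6,"roll":0},{"x":-56,"y":0,"z":-13,"roll":0},{"x":-84,"y":0,"z":-20,"roll":0},{"x":-110,"y":0,"z":-26,"roll":0},{"x":-132,"y":0,"z":-31,"roll":0}]'
python3 - <<'E'
from h import *
stat();goto(.5758,.156,.25)
E
```

```text
time_s: 15.25
tool_pos: [0.4674, -0.2023, 0.252]
ee_rot: [-1.569, -0.0, -2.106]
wrist_force: [0.1, 0.2, -7.1]
grip_width: 0.0325
time_s: 15.67
tool_pos: [0.508, -0.0647, 0.2509]
ee_rot: [-1.571, -0.0, -2.104]
wrist_force: [-0.4, -0.1, -6.6]
grip_width: 0.032
time_s: 16.08
tool_pos: [0.5484, 0.0657, 0.2508]
ee_rot: [-1.571, 0.0, -2.103]
wrist_force: [0.2, 0.4, -6.9]
grip_width: 0.032
t 16.08 tcp [0.5484 0.0657 0.2508] b(-31.4,-18.7) yaw -2.1028 F [ 0.19  0.42 -6.91] w 32.0
x -91.7 y 0.8 z -22.2 roll 0.00 dist 94 t 16.08
```

```bash
python3 -m handwheel '[{"x":-22,"y":0,"z":-5,"roll":0},{"x":-46,"y":8,"z":-11,"roll":0},{"x":-68,"y":20,"z":-16,"roll":0},{"x":-84,"y":35,"z":-20,"roll":0},{"x":-91,"y":50,"z":-22,"roll":0}]'
python3 -m handwheel '[{"x":0,"y":12,"z":0,"roll":0},{"x":0,"y":20,"z":0,"roll":0},{"x":0,"y":20,"z":0,"roll":0},{"x":0,"y":20,"z":0,"roll":0}]'
python3 - <<'E'
from h import *
stat()
s=env.camera("side");t=env.camera("top")
tp=env.read_state()["tool_pos"];d=tp+[0,0,.019];o=d+[0,0,-.1426]
pl=[([o,o+[0,0,.174]],(0,255,255)),([o+[.036*np.cos(a),.036*np.sin(a),0] for a in np.arange(0,6.3,.3)],(0,255,0))]+slabpolys([*b2w(0,.07),.043],.024)
print(o)
overlay(s,pl,225,150,325,280,6,"pics/e1s.png")
overlay(t,pl,220,120,360,230,5,"pics/e1t.png")
E
```

```text
time_s: 16.5
tool_pos: [0.5758, 0.1563, 0.2002]
ee_rot: [-1.572, 0.002, -2.101]
wrist_force: [0.6, 0.8, -6.4]
grip_width: 0.0323
time_s: 16.83
tool_pos: [0.5755, 0.1511, 0.1807]
ee_rot: [-1.571, -0.002, -2.106]
wrist_force: [0.2, -0.0, -6.6]
grip_width: 0.032
t 16.83 tcp [0.5755 0.1511 0.1807] b(-0.7,65.5) yaw -2.1059 F [ 0.24 -0.01 -6.64] w 32.0
[0.57623165 0.1520072  0.05838212]
```

View pics/e1s.png

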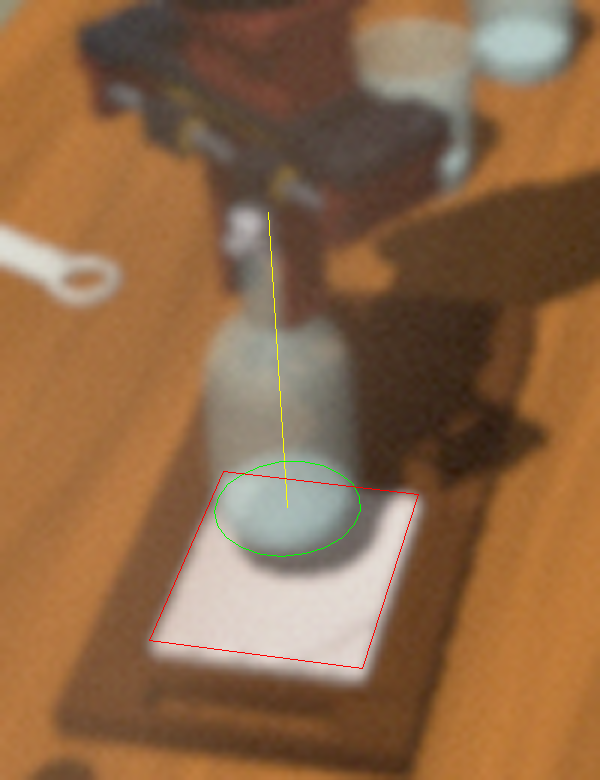

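View pics/e1t.png

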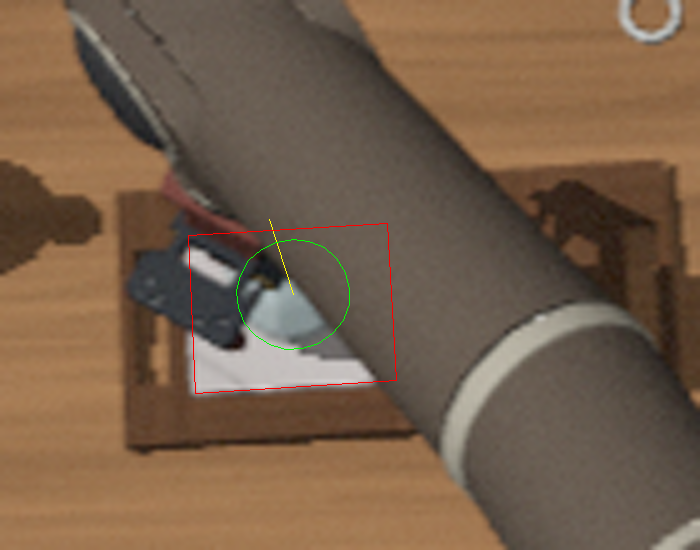

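```bash
python3 -m handwheel '[{"x":-2,"y":8,"z":-1,"roll":0},{"x":-4,"y":16,"z":-2.3,"roll":0},{"x":-4,"y":23,"z":-2.3,"roll":0},{"x":-4,"y":26,"z":-2.3,"roll":0},{"x":-4,"y":26,"z":-2.3,"roll":0}]'
python3 -m handwheel '[{"x":0,"y":0,"z":0,"roll":0},{"x":0,"y":0,"z":0,"roll":0}]'
python3 - <<'E'
from h import *
stat();goto(.5758,.1565,.1236+.024)
E
```

```text
time_s: 17.35
tool_pos: [0.5749, 0.1573, 0.1538]
ee_rot: [-1.572, -0.002, -2.104]
wrist_force: [0.2, -0.5, -6.5]
grip_width: 0.0321
time_s: 17.52
tool_pos: [0.5759, 0.1577, 0.1553]
ee_rot: [-1.571, 0.0, -2.104]
wrist_force: [0.8, 0.4, -7.5]
grip_width: 0.0325
t 17.52 tcp [0.5759 0.1577 0.1553] b(-0.0,72.1) yaw -2.1040 F [ 0.81  0.41 -7.51] w 32.5
x 1.1 y 7.7 z 0.6 roll 0.00 dist 8 t 17.52
```

```bash
python3 -m handwheel '[{"x":0.5,"y":1.5,"z":0,"roll":0},{"x":1,"y":3,"z":0,"roll":0},{"x":1,"y":4.5,"z":0,"roll":0},{"x":1,"y":5.5,"z":0,"roll":0},{"x":1,"y":5.5,"z":0,"roll":0}]'
python3 -m handwheel '[{"x":0,"y":0.5,"z":0,"roll":0},{"x":0,"y":1,"z":0,"roll":0},{"x":0,"y":1,"z":0,"roll":0}]'
python3 - <<'E'
from h import *
stat()
s=env.camera("side");t=env.camera("top");stat()
tp=env.read_state()["tool_pos"];o=tp+[0,0,-.1236]
pl=[([o,o+[0,0,.174]],(0,255,255)),([o+[.036*np.cos(a),.036*np.sin(a),0] for a in np.arange(0,6.3,.3)],(0,255,0))]+slabpolys([*b2w(0,.07),.043],.024)
overlay(s,pl,225,150,325,280,6,"pics/e2s.png")
overlay(t,pl,220,120,360,230,5,"pics/e2t.png")
E
```

```text
time_s: 17.93
tool_pos: [0.575, 0.1566, 0.1494]
ee_rot: [-1.571, -0.0, -2.104]
wrist_force: [0.3, -0.5, -6.8]
grip_width: 0.0326
time_s: 18.18
tool_pos: [0.5752, 0.1567, 0.1486]
ee_rot: [-1.571, 0.0, -2.104]
wrist_force: [0.3, -0.1, -7.1]
grip_width: 0.0323
t 18.18 tcp [0.5752 0.1567 0.1486] b(-0.8,71.1) yaw -2.1040 F [ 0.25 -0.08 -7.15] w 32.3
t 18.28 tcp [0.5752 0.1568 0.1486] b(-0.8,71.2) yaw -2.1040 F [ 0.55 -0.23 -6.24] w 31.9
```

View pics/e2s.png

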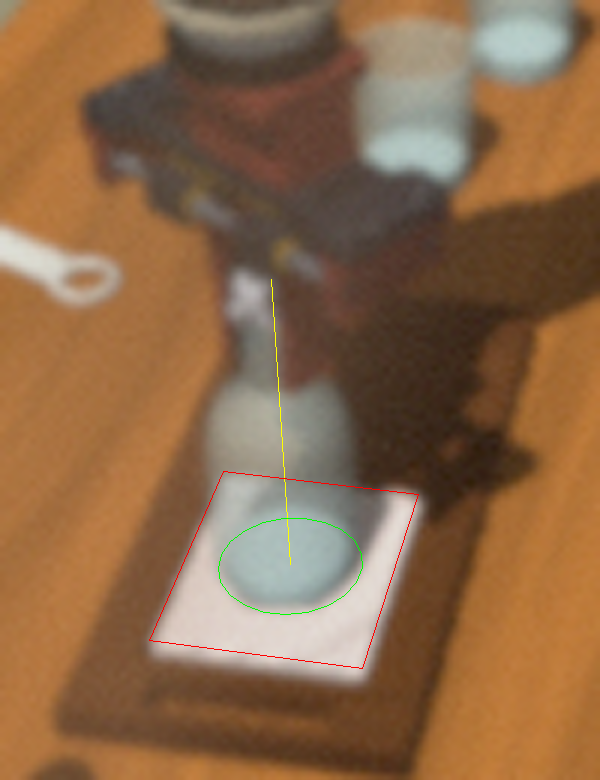

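View pics/e2t.png

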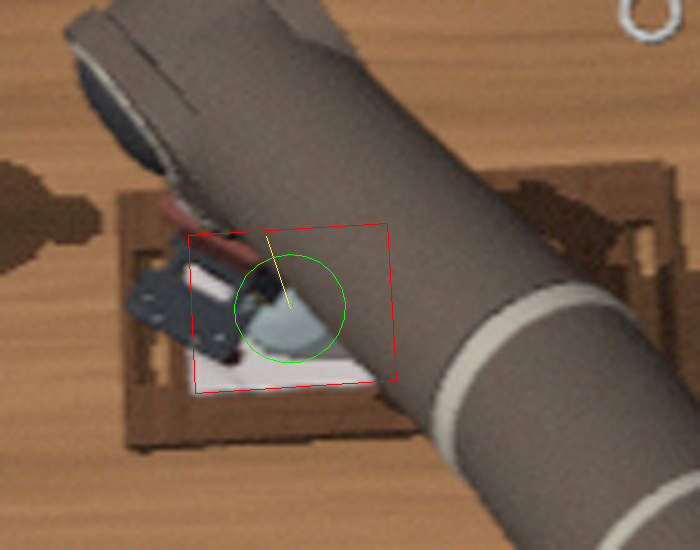

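```bash
python3 -m handwheel '[{"x":0,"y":0.5,"z":0,"roll":0},{"x":0,"y":1,"z":0,"roll":0},{"x":0,"y":1.5,"z":0,"roll":0},{"x":0,"y":2,"z":0,"roll":0},{"x":0,"y":2,"z":0,"roll":0}]'
python3 -c "
from h import *
stat()"
```

```text
time_s: 18.7
tool_pos: [0.5756, 0.1572, 0.1477]
ee_rot: [-1.57, 0.001, -2.104]
wrist_force: [-2.7, -0.0, 5.1]
grip_width: 0.0322
t 18.70 tcp [0.5756 0.1572 0.1477] b(-0.3,71.6) yaw -2.1039 F [-2.68 -0.02  5.14] w 32.2
```

Run:
```python
from h import *
s=env.camera("side");stat()
pl=boardpolys(B)[2:3]
for (x,y,c) in((*b2w(0,.0705),(0,255,0)),):
  pl+= [([[x+.036*np.cos(a),y+.036*np.sin(a),.024] for a in np.arange(0,6.3,.2)],c),([[x+.036*np.cos(a),y+.036*np.sin(a),.024+.08] for a in np.arange(0,6.3,.2)],c)]
overlay(s,pl,235,185,315,275,8,"pics/e3s.png")
```

```text
t 18.75 tcp [0.5756 0.1572 0.1477] b(-0.3,71.6) yaw -2.1039 F [-1.35  0.23  5.86] w 31.9
```

View pics/e3s.png

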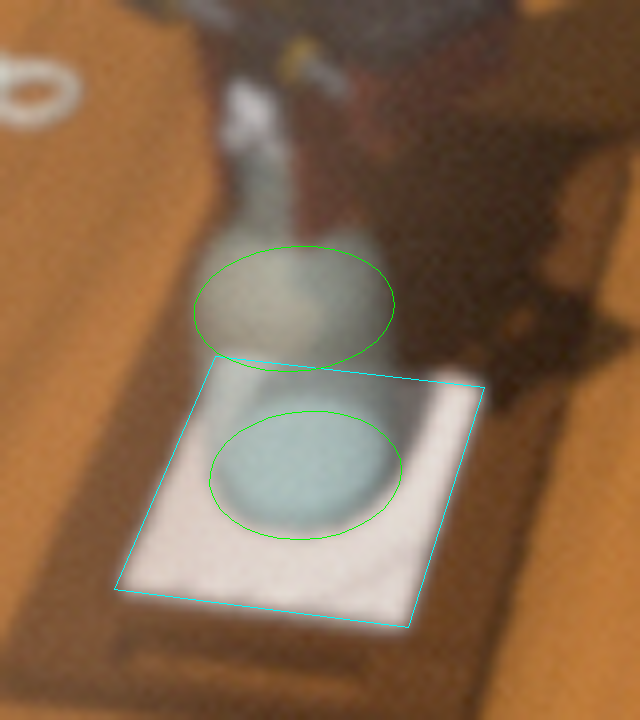

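```bash
python3 -m handwheel '[{"x":0,"y":-0.7,"z":0,"roll":0},{"x":0,"y":-0.7,"z":0,"roll":0}]'
python3 -m handwheel '[{"x":0,"y":0,"z":0,"roll":0},{"x":0,"y":0,"z":0,"roll":0},{"x":0,"y":0,"z":0,"roll":0},{"x":0,"y":0,"z":0,"roll":0}]' 0.15
python3 -m handwheel '[{"x":0,"y":0,"z":0,"roll":0},{"x":0,"y":0,"z":0,"roll":0},{"x":0,"y":0,"z":0,"roll":0},{"x":0,"y":0,"z":0,"roll":0}]' -0.3
python3 - <<'E'
from h import *
stat()
s=env.camera("side");stat()
overlay(s,[],225,150,325,280,6,"pics/e4s.png")
E
```

```text
time_s: 18.92
tool_pos: [0.5754, 0.1569, 0.1477]
ee_rot: [-1.57, 0.001, -2.104]
wrist_force: [-1.4, 0.1, 2.1]
grip_width: 0.0322
time_s: 19.25
tool_pos: [0.5752, 0.1565, 0.1472]
ee_rot: [-1.571, -0.0, -2.104]
wrist_force: [0.8, -0.2, 0.0]
grip_width: 0.0371
time_s: 19.58
tool_pos: [0.5751, 0.1567, 0.1473]
ee_rot: [-1.571, -0.0, -2.104]
wrist_force: [-0.9, -1.2, 0.1]
grip_width: 0.0564
t 19.58 tcp [0.5751 0.1567 0.1473] b(-0.8,71.1) yaw -2.1040 F [-0.87 -1.15  0.13] w 56.4
t 19.63 tcp [0.5751 0.1567 0.1473] b(-0.8,71.1) yaw -2.1040 F [ 0.66  0.08 -0.03] w 57.1
```

View pics/e4s.png

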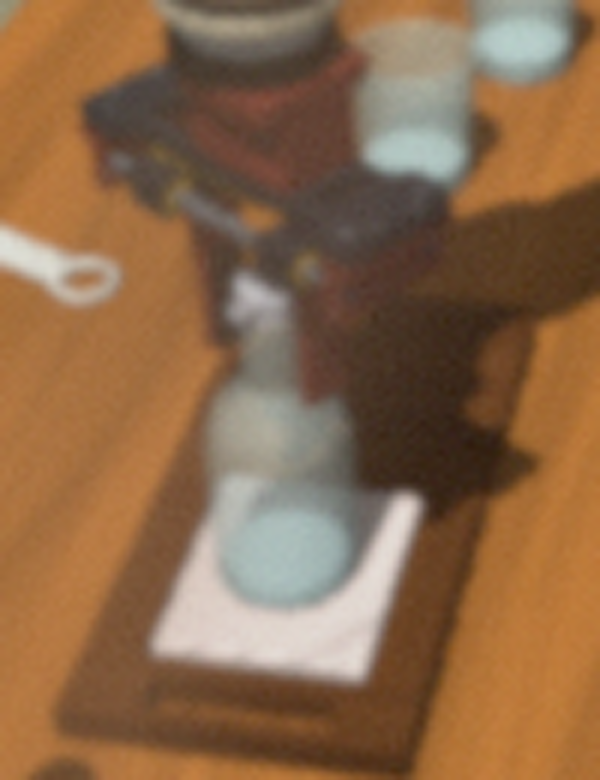

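```bash
python3 -m handwheel '[{"x":0,"y":-6,"z":0,"roll":0},{"x":0,"y":-18,"z":0,"roll":0},{"x":0,"y":-35,"z":0,"roll":0},{"x":0,"y":-55,"z":0,"roll":0},{"x":0,"y":-80,"z":0,"roll":0}]'
python3 -m handwheel '[{"x":0,"y":-25,"z":0,"roll":0},{"x":20,"y":-30,"z":0,"roll":0},{"x":60,"y":-30,"z":0,"roll":0},{"x":100,"y":-30,"z":0,"roll":0},{"x":140,"y":-30,"z":0,"roll":0}]'
python3 -m handwheel '[{"x":40,"y":0,"z":0,"roll":0},{"x":80,"y":0,"z":0,"roll":0},{"x":110,"y":0,"z":0,"roll":0},{"x":110,"y":0,"z":0,"roll":0}]'
python3 - <<'E'
from h import *
stat()
s=env.camera("side");t=env.camera("top")
x,y=b2w(0,.07)
pl=[([[x+.036*np.cos(a),y+.036*np.sin(a),z] for a in np.arange(0,6.3,.2)],(0,255,0)) for z in(.024,.104)]+[([[x,y,.024],[x,y,.198]],(0,255,255))]
pl+=slabpolys([x,y,B[2]],.024)
overlay(s,pl,225,150,325,280,6,"pics/f1s.png")
overlay(t,pl,235,120,365,225,6,"pics/f1t.png")
cv2.imwrite("pics/f1.png",t["frame"])
for p in(s,t):
  r=env.pinpoint(p,"decanter")+env.pinpoint(p,"decanter_neck")
  for q in r:
    print(q["p"],px(q["centre"]))
  print(proj(p,[x,y,.024]),proj(p,[x,y,.164]))
E
```

```text
time_s: 20.05
tool_pos: [0.5746, 0.1566, 0.2284]
ee_rot: [-1.572, -0.001, -2.104]
wrist_force: [-0.4, -0.2, 0.8]
grip_width: 0.0573
time_s: 20.47
tool_pos: [0.5032, 0.0356, 0.2584]
ee_rot: [-1.57, 0.001, -2.103]
wrist_force: [0.9, -1.0, 0.3]
grip_width: 0.057
time_s: 20.8
tool_pos: [0.4454, -0.0641, 0.2583]
ee_rot: [-1.569, -0.003, -2.111]
wrist_force: [-0.5, -0.2, 0.9]
grip_width: 0.0573
t 20.80 tcp [ 0.4454 -0.0641  0.2583] b(-139.9,-143.9) yaw -2.1112 F [-0.52 -0.25  0.94] w 57.3
0.83 [345.088 165.4  ]
0.71 [273.28 248.08]
0.7 [364.288 196.32 ]
0.64 [372.608 179.6  ]
0.8 [351.168 134.88 ]
0.67 [366.976 164.8  ]
0.61 [370.88 149.08]
[272.70148271 243.54167507] [270.18279892 205.99020397]
0.86 [422.528 256.48 ]
0.68 [279.104 180.48 ]
0.68 [453.376 224.   ]
0.65 [466.624 217.48 ]
0.63 [274.176 171.4  ]
0.63 [430.912 250.8  ]
[277.80075888 180.93141171] [274.04537636 169.63768435]
```

View pics/f1s.png

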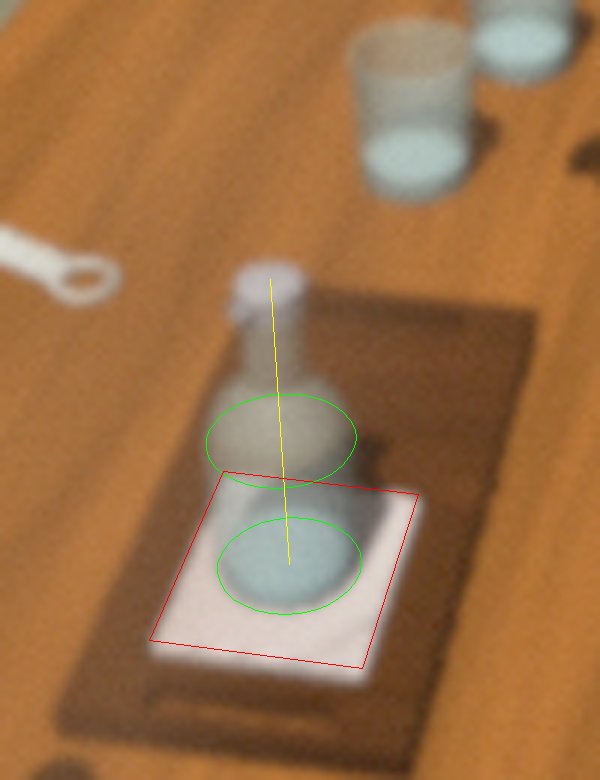

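View pics/f1t.png

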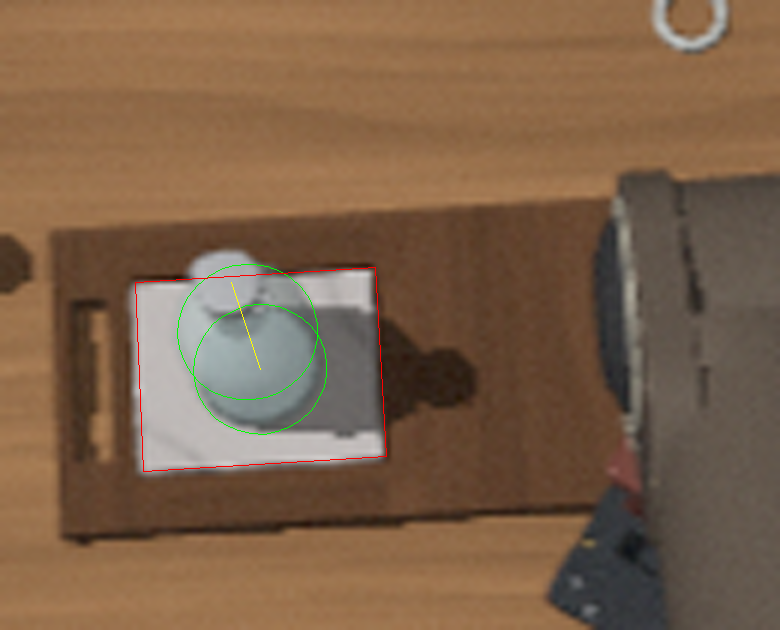

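View pics/f1.png

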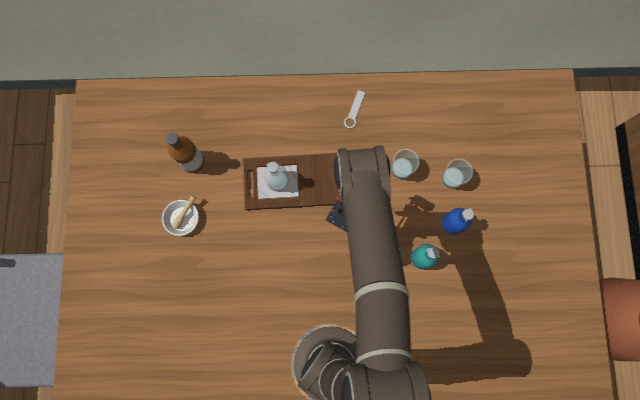

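```bash
python3 -c "
from workcell import env
print(env.job_done(), env.read_state()['time_s'])"
```

```text
the job is handed in; nothing more can be done
the job is handed in; nothing more can be done
```

The slab is seated in its recess, and the clear decanter stands upright on it, released. I handed the job in just after 21 s on the robot's clock.

- **Slab:** I squared it with the fingertips against its far long side, then pushed it along the board until the rear edge dropped in. Both cameras showed it flat and square, with a dark gap at the rear edge. The two cameras put its centre about 5 mm apart along the board. I did not press on it to test the seating.
- **Decanter:** I gripped it by the neck and carried it over. It touched down at the expected height, with the wrist reading about 5–6 N upward before I backed off and opened the fingers. The last side and top pictures show it upright, with the cap shut and the arm well clear. Its axis looks about 3–5 mm off the slab's centre, close to what the cameras can resolve.
- **Disagreement:** While gripped, the opening read about 32 mm, not the 29 mm neck width. The cause is unknown, but the hold showed no slip.
- **Bystanders:** The tumblers, rum bottle, dish and muddler appear to be where they started in the last top view. The arm hid one turquoise look-alike there, so I did not check that one.

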